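# Right the backwards bottle and refill the gravity rack

## Task

Somebody put one dropper bottle into the sloping gravity rack the wrong way round, and its body has caught under the end of the folded lip. Ease it back uphill and out, turn it round and let it roll down behind the bottle that waits at the front; then load the two bottles lying on the bench behind it. In the end all four lie in line, touching, flat in the trough with their droppers to the side under the lip; do not drop a bottle, and leave the other things on the bench where they are.

Things in the scene. Friction and masses are not known exactly. Their poses are not given: they have to be found in the camera images.
- lane: Lane of the fixed aluminium gravity rack, falling 12.5 degrees to its front stop. Origin: on the trough floor at the stop's face, 22 mm above the bench; x uphill along the floor, y to the lip side, z square to the floor. Trough for the bodies y -52 to 10 mm (floor z 0), 45 degree chamfer, then a 4 mm high ledge under the droppers to y 60. Ends at x 205. Right cheek (y -52) 26 mm high.
- lip_end (a point): Inner uphill corner of the folded lip, at lane (135, 32, 31) mm: the lip's underside, 31 mm above the trough floor. The lip, 2.5 mm thick, roofs lane x -4 to 135, y 32 to 62 mm, joined to the left cheek (y 60, 33 mm high; 18 mm uphill of the lip). Dropper ends (21 mm) pass below it, bodies (33 mm) do not.
- load (a point): Point at lane (165, -50, 16.5) mm in the open loading end (x 139 to 205): where the base centre of a rightly laid bottle is when set down, its axis along lane +y. Let go, it rolls to the queue in about 1 s. Here the right cheek flares outward above z 12 mm (edge at y -61, z 25). Trough is 4 mm longer than a body.
- stop (a point): Middle of the front stop at lane (0, -21, 16.5) mm: two tabs 18 mm high, 14 mm wide, 41 mm apart, at the lane's low end. Queued, rightly laid bottles have base centres at lane y about -50, z 16.5 and x 16.5 (front), 49.5, 82.5, 115.5 mm.
- bottle_front: Rightly laid at the front stop from the start. Amber dropper bottle, 70 g, one of four alike: body 33 mm across, 58 mm long, then black cap and bulb (21 mm across) to 94 mm. Origin: centre of its flat base; z along the bottle to the dropper tip; centre of mass 38 mm up z.
- bottle_wrong: Backwards at the loading end: base by the left cheek, body on the ledge (axis 20.5 mm above trough floor), caught 4 mm under the lip's end, at lane x about 150 mm, up to 0.25 rad askew. Amber dropper bottle, 70 g, one of four alike: body 33 mm across, 58 mm long, then black cap and bulb (21 mm across) to 94 mm. Origin: centre of its flat base; z along the bottle to the dropper tip; centre of mass 38 mm up z.
- bottle_a: Lies on its side on the bench left or right of the rack, pointing anywhere. Amber dropper bottle, 70 g, one of four alike: body 33 mm across, 58 mm long, then black cap and bulb (21 mm across) to 94 mm. Origin: centre of its flat base; z along the bottle to the dropper tip; centre of mass 38 mm up z.
- bottle_b: Lies on its side on the bench, on the other side of the rack. Amber dropper bottle, 70 g, one of four alike: body 33 mm across, 58 mm long, then black cap and bulb (21 mm across) to 94 mm. Origin: centre of its flat base; z along the bottle to the dropper tip; centre of mass 38 mm up z.
- cream_jar: Bystander: flat clear jar with lid, 59 mm across, 25 mm high, near the mill behind the rack on the right; origin under its centre
- vial: Bystander: upright vial with a black cap, 21 mm across, 68 mm high, between robot and rack on the left; origin under its centre
- weight: Bystander: small brass check weight, 22 mm across, 30 mm high, between robot and rack on the right; origin under its centre
- marker: Bystander: marker pen lying on the bench behind the left-hand bottle, 135 mm long, 16 mm thick; origin under its middle
- beaker: Bystander, does not move: glass beaker behind the rack on the left, 70 mm across, 86 mm high; origin under its centre
Things that resemble listed ones, but are neither listed nor needed, are in the scene too. Leave any blue look-alike of the bottle_a alone. Leave any blue look-alike of the bottle_b alone.

How it is judged:
By the outcome, as a careful person would: the job done as asked, in the order asked, and still so for the second after the job is handed in, with the robot touching nothing.
It also fails if it takes over 70 s, if anything falls off the work surface, if the arm or the gripper's body presses on something with over 40 N, if the wrist force passes 120 N, or if a joint passes its speed limit or range.

## Robot

A 6-joint arm with a two-finger parallel gripper is mounted at the origin on the work surface; the furniture and walls round the work are solid. World frame = base frame: x ahead of the robot, y to its left, z up, the work surface at z = 0. Lengths are in m, angles in rad, forces in N, time in s.
With the tool pointing down it reaches from about 0.3 to 0.875 m from the base axis. Payload 6.4 kg.
Tool frame: the origin (TCP) lies on the centre line of the jaws, within the pads' length; the fingertips stand robot.tips_ahead ahead of it and the grasp point (between the pads) lies 6 mm ahead of it (robot.tips_ahead is the distance from the TCP to the fingertips, in m); z points along the fingers, x is the direction in which the jaws open and shut, and the axes are right-handed (so a half turn about z gives the same grasp; the last joint's range is limited). The gripper opens to 85 mm and grips with 20 to 120 N. Pads are 22 mm wide; open, the fingers measure 114 mm over their backs; the gripper's body (76 mm by 85 mm) begins 54 mm behind the grasp point. The pads swing forward as they close: fully open they stand 13 mm farther back than shut.
Start: joints at [0.993, 0.181, 1.607, -0, 1.354, -0.206], TCP at [0.209, 0.536, 0.224] pointing down, gripper open.
Joint ranges: [-2.99, 2.99], [-0.89, 2.07], [0.3, 2.58], [-1.14, 4.28], [0, 2.63], [-3.12, 3.12]. Speed limits (rad/s): [2.57, 2.57, 3.01, 3.14, 3.14, 3.14].

## Interface

Orientations are given as a 3x3 rotation matrix whose columns are the frame's x, y, z axes.
In Python, from rig import monitor, read_camera, robot gives the robot as it stands. The module is installed in compiled form; this text tells all that it offers.
- The arm moves only by the tool carry_out, never from a script. Its argument "series" is a list of rows, each a list of 7 numbers: the shift along the tool's x, y, z in m, then the turn, a rotation vector about the tool's x, y, z in degrees, then the closure, from 0 (fully open) to 1 (shut). A call has 1 to 12 rows; each row shifts and turns the pose as measured when the row begins, along the tool's axes as they then stand; what a row does not reach is not made up. A row lasts 1/8 s, in which the tool goes at most 62.5 mm and 10.7 degrees, less where a joint would pass 70% of its speed; a pose out of reach is approached as far as the arm can. A call with a gripper value outside its range is refused whole. The fingers move at their own pace and stop on an object; the grip force is fixed at half the most. Time passes only in rows, so rows that do not move let the fingers close. It gives the time, the measured TCP pose, the force and the opening at its end, in the units of the state.
- monitor.get_obs(): the state, without advancing time (a new reading comes with each control period).
- read_camera(name): name is "scene" or "top" or "wrist"; returns a dict with "img" (384x512x3 uint8, red, green, blue), "fx", "fy", "cx", "cy" (pixels), "R" (3x3) and "t" (3): a world point X has camera coordinates R X + t. Camera axes: x right, y down, z forward; pixel columns grow to the right and rows downward; lengths in m; the calibration is good to about 2 mm. A picture is of the moment at which its call begins. There is no depth.
- robot.hand_in(): hands the job in, once; it reports no verdict.
The state is a dict: "time_s": time; "joint_positions": joint angles; "dq": joint speeds; "joint_efforts": joint torques, N m; "ee_pos": TCP position; "tcp_rot": TCP orientation; "force": force on the tool from outside, world axes, zero at the start; "moment": the same for the moment, N m; "width": opening from 0.0 (shut) to 1.0 (fully open).
Only numpy, scipy, OpenCV 4.12 (cv2) and the standard library are available. Lean on these libraries where they do the work, as an engineer would, in place of code of your own. Each camera call takes 0.05 s, during which the arm holds its last target. There are 200 camera calls.

## Working session

There is one attempt and no reset: what is moved stays moved. The work goes in short steps, Python scripts to look and compute and a tool call to move; the robot and the scene stay as the last step left them, time stands still between calls to the robot, and variables do not carry over. Pictures are saved under pics/ and viewed, about 8 in all and at most 12, crops included, and the job is handed in when it is done.

Besides the shell and the picture viewer there is one more tool, called after ">>>" as a command line: name --pt "numbers of a row" for each row, then --argument value for the rest. carry_out: Moves the arm, as the interface text tells. Its arguments: {"type":"object","properties":{"series":{"type":"array","items":{"type":"array","items":{"type":"number"}}}},"required":["series"]}

```bash
mkdir -p pics; cat > h.py <<'E'
import numpy as np, cv2
from rig import monitor, read_camera, robot
def cam(n,f=None,crop=None,s=1):
    c=read_camera(n); im=c["img"][:,:,::-1]
    if f:
        o=im if crop is None else im[crop[1]:crop[3],crop[0]:crop[2]]
        cv2.imwrite("pics/"+f,cv2.resize(o,None,fx=s,fy=s,interpolation=cv2.INTER_CUBIC))
    return c
def ray(c,u,v,z):
    R=np.array(c["R"]);t=np.array(c["t"]);d=R.T@[(u-c["cx"])/c["fx"],(v-c["cy"])/c["fy"],1];o=-R.T@t
    return o+d*(z-o[2])/d[2]
def proj(c,X):
    p=np.array(c["R"])@X+c["t"];return np.array([c["fx"]*p[0]/p[2]+c["cx"],c["fy"]*p[1]/p[2]+c["cy"]])
E
python3 - <<'E'
from h import *
np.set_printoptions(precision=4,suppress=True)
ims=[]
for n in("scene","top"):
    c=cam(n); print(n,c["fx"],c["cx"],c["cy"],np.array(c["R"]).tolist(),np.array(c["t"])); 
    cv2.imwrite(f"pics/{n}0.png",cv2.resize(c["img"][:,:,::-1],(768,576)))
print(robot.tips_ahead, monitor.get_obs())
E
```

```text
scene 437.999730836504 256.2208185306098 189.3938115664172 [[0.8878903295821333, -0.4600373478497924, 0.0040498417080116495], [-0.18429949171644316, -0.3637434814682728, -0.9130850875150689], [0.42152634554389545, 0.809973035521967, -0.40774896902351465]] [-0.4619  0.1686  1.0929]
top 429.71522206838347 249.37675777903522 187.72632809042324 [[-0.01897385184297536, -0.9997688129523165, 0.01011501824796492], [-0.9847708644996367, 0.016938609486995295, -0.17303013593384575], [0.17281879926350285, -0.013244023428056651, -0.9848645888976605]] [0.0066 0.543  1.2384]
0.025 {'time_s': 0.1, 'joint_positions': array([ 0.9927,  0.1815,  1.6079,  0.    ,  1.3538, -0.2063]), 'dq': array([ 0.0004, -0.0026, -0.0009, -0.0017, -0.0004, -0.0009]), 'joint_efforts': array([  0.0004, -44.5878, -35.2236,  -0.0002,   0.0043,   0.    ]), 'ee_pos': array([0.2086, 0.5353, 0.2229]), 'tcp_rot': array([[ 0.3633,  0.9317, -0.0009],
       [ 0.9317, -0.3633, -0.0014],
       [-0.0016, -0.0004, -1.    ]]), 'force': array([ 0.0824, -0.0768,  0.4695]), 'moment': array([-0.0755,  0.0043, -0.0226]), 'width': 1.0003152203531358}
```

View pics/top0.png

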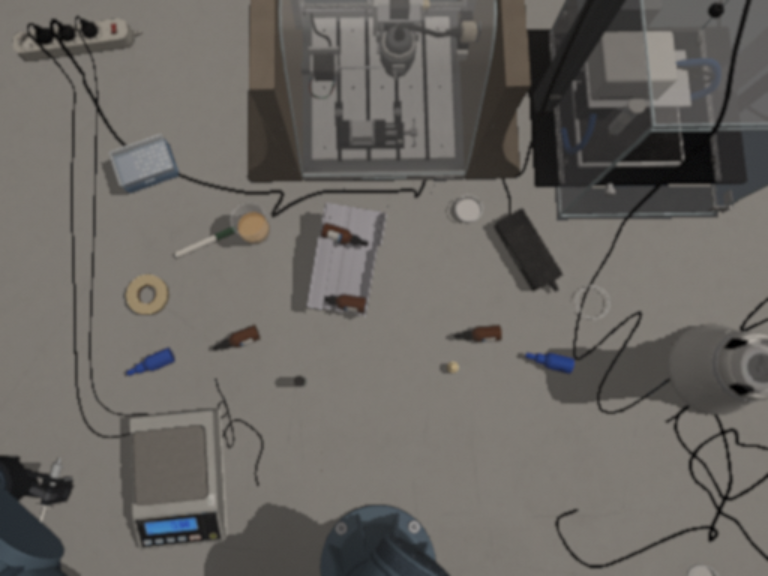

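View pics/scene0.png

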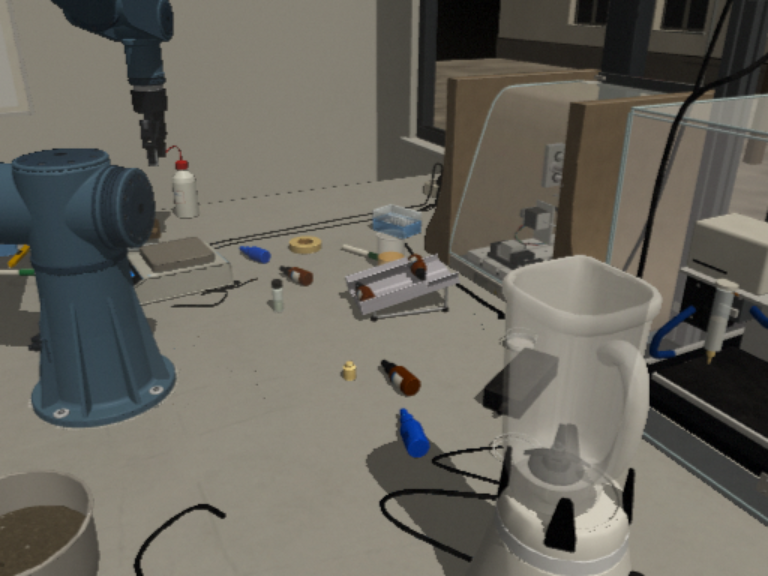

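The top view shows amber bottles at (240,338) and (480,334), with blue look-alikes at (150,362) and (548,362). The rack is at (345,258), with the front bottle at (345,303) and the wrong one at (343,235), base to the left. I choose the amber ones and check them in a close crop.

```bash
python3 - <<'E'
from h import *
c=cam("top"); im=c["img"][:,:,::-1]
a=cv2.resize(im[132:214,200:260],None,fx=7,fy=7,interpolation=cv2.INTER_CUBIC)
b=cv2.resize(im[212:238,136:180],None,fx=7,fy=7,interpolation=cv2.INTER_CUBIC)
d=cv2.resize(im[212:238,294:338],None,fx=7,fy=7,interpolation=cv2.INTER_CUBIC)
o=np.zeros((574,740,3),np.uint8);o[:a.shape[0],:420]=a;o[:182,425:733]=b;o[190:372,425:733]=d
cv2.imwrite("pics/c1.png",cv2.convertScaleAbs(o,alpha=1.6))
E
```

```text
(no output)
```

View pics/c1.png

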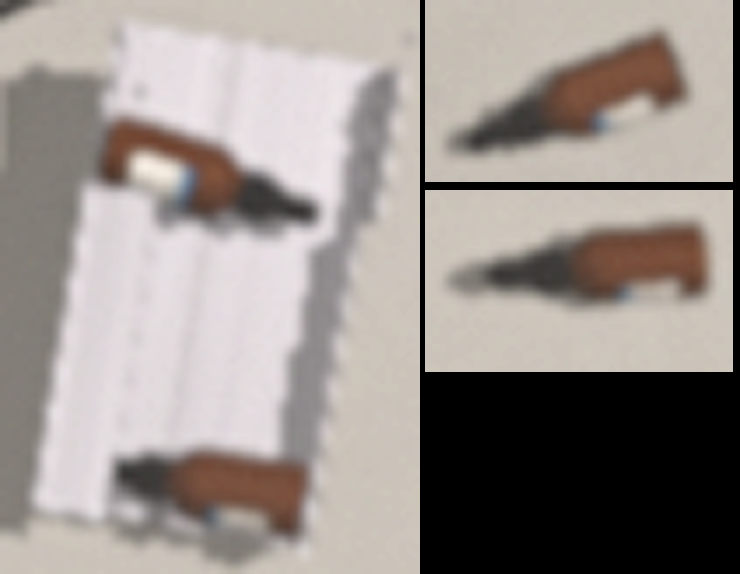

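The crop shows both chosen bottles are amber, droppers to the left. The wrong bottle has its base at the left cheek and its dropper pointing right, slightly askew.

```bash
cat >> h.py <<'E'
from scipy.optimize import least_squares
from scipy.spatial.transform import Rotation as Ro
T=np.radians(12.5)
def lane(p):
    x,y,a=p; R=Ro.from_euler('z',a).as_matrix()@Ro.from_euler('y',-T).as_matrix()
    return np.array([x,y,.022]),R
def L2W(p,X): o,R=lane(p); return o+R@(np.array(X)/1000)
def plan(P,R,n,cl,start=None,pr=True):
    "rows from present pose to P,R in n rows"
    if start is None: s=monitor.get_obs(); start=(s["ee_pos"],s["tcp_rot"])
    p0,R0=map(np.array,start); rv=Ro.from_matrix(R0.T@R).as_rotvec()
    if n is None: n=int(np.ceil(max(np.linalg.norm(P-p0)/.058,np.degrees(np.linalg.norm(rv))/10.3,1)))
    Ri=lambda k:R0@Ro.from_rotvec(rv*k/n).as_matrix(); out=[]
    for k in range(n):
        d=Ri(k).T@(P-p0)/n*1; r=np.degrees(rv)/n
        out.append([round(float(v),4) for v in d]+[round(float(v),2) for v in r]+[cl])
    if pr: print(n,str(out).replace(" ",""))
    return out
E
python3 - <<'E'
from h import *
np.set_printoptions(precision=4,suppress=True)
c=cam("top")
px=lambda x,y:np.array([200+x/7,132+y/7])
# lane pts with pixels (crop)
obs=[((205,60,18),(125,25)),((205,-61,25),(390,70)),((-4,62,33),(33,512)),((16.5,-50,16.5),(303,495)),((135,62,33),(92,187)),((16.5,8,16.5),(172,485))]
f=lambda p:np.concatenate([proj(c,L2W(p,X))-px(*u) for X,u in obs])
r=least_squares(f,[.55,.05,-.1]);print(r.x,f(r.x).reshape(-1,2))
p=r.x
# wrong bottle base & tip, axis z lane 20.5 
o,R=lane(p)
for u in [(106,150),(312,212)]:
    uv=px(*u); g=lambda q:proj(c,L2W(p,[q[0],q[1],20.5]))-uv
    print("wrong",least_squares(g,[150,0]).x)
for n,b,t in [("L",(136+(678-425)/7,212+68/7),(136+(452-425)/7,212+143/7)),("R",(294+(706-425)/7,212+70/7),(294+(455-425)/7,212+88/7))]:
    B=ray(c,*b,.0165);t=ray(c,*t,.0165);d=t-B;print(n,B,t,np.linalg.norm(d),np.degrees(np.arctan2(d[1],d[0])))
for n,u in dict(vial=(300,381),weight=(453,367),jar=(467,211),beaker=(250,225),hood=(400,180),mk=(205,242)).items(): print(n,ray(c,u[0]/1.5,u[1]/1.5,.03))
# view pose above rack
C=L2W(p,[110,-5,0]); print("lane110",C)
w=cam("wrist"); s=monitor.get_obs(); Rc=np.array(w["R"]); pos=-Rc.T@w["t"]; M=s["tcp_rot"]
print("cam in tool",M.T@(pos-s["ee_pos"]),"\n",M.T@Rc.T, w["fx"])
E
```

```text
[ 0.492   0.0662 -0.1785] [[-0.8954 -0.1378]
 [ 1.5136 -0.3459]
 [ 0.1825 -0.0269]
 [ 0.3377  1.1488]
 [-1.0271 -0.1694]
 [-0.1095 -0.5067]]
wrong [151.4835  56.8652]
wrong [139.2819 -33.5093]
L [0.4484 0.2313 0.0165] [0.4179 0.3277 0.0165] 0.10105491936037199 107.55466434716993
R [ 0.4387 -0.2583  0.0165] [ 0.4329 -0.1493  0.0165] 0.10916308629222961 93.05602133523475
vial [0.3502 0.1459 0.03  ]
weight [ 0.3719 -0.1564  0.03  ]
jar [ 0.6908 -0.1981  0.03  ]
beaker [0.6682 0.2485 0.03  ]
hood [ 0.7597 -0.0615  0.03  ]
mk [0.634  0.3396 0.03  ]
lane110 [0.5968 0.0422 0.0458]
cam in tool [ 0.0001 -0.0717 -0.1496] 
 [[ 1.      0.0003  0.0001]
 [-0.0003  0.9592  0.2827]
 [-0.     -0.2827  0.9592]] 335.77497130717586
```

```bash
cat >> h.py <<'E'
def Rplace(p,s=1): # tool x = s*lane x, z=-lane z
    o,R=lane(p); return np.stack([s*R[:,0],-s*R[:,1],-R[:,2]],1)
E
python3 - <<'E'
from h import *
p=[.492,.0662,-.1785]
plan(L2W(p,[115,-5,170]),Rplace(p),None,0)
E
```

```text
11 [[-0.0295,0.0463,0.001,-0.78,0.95,7.14,0],[-0.0236,0.0496,0.0012,-0.78,0.95,7.14,0],[-0.0172,0.0521,0.0015,-0.78,0.95,7.14,0],[-0.0106,0.0539,0.002,-0.78,0.95,7.14,0],[-0.0039,0.0547,0.0026,-0.78,0.95,7.14,0],[0.0029,0.0548,0.0034,-0.78,0.95,7.14,0],[0.0096,0.0539,0.0042,-0.78,0.95,7.14,0],[0.0162,0.0522,0.0052,-0.78,0.95,7.14,0],[0.0224,0.0498,0.0062,-0.78,0.95,7.14,0],[0.0283,0.0465,0.0073,-0.78,0.95,7.14,0],[0.0338,0.0425,0.0084,-0.78,0.95,7.14,0]]
```

>>> carry_out --pt "-0.03 0.046 0.001 -0.8 1 7 0" --pt "-0.024 0.05 0.001 -0.8 1 7 0" --pt "-0.017 0.052 0.0015 -0.8 1 7 0" --pt "-0.011 0.054 0.002 -0.8 1 7 0" --pt "-0.004 0.055 0.003 -0.8 1 7 0" --pt "0.003 0.055 0.003 -0.8 1 7 0" --pt "0.01 0.054 0.004 -0.8 1 7 0" --pt "0.016 0.052 0.005 -0.8 1 7 0" --pt "0.022 0.05 0.006 -0.8 1 7 0" --pt "0.028 0.046 0.007 -0.8 1 7 0" --pt "0.034 0.042 0.008 -0.8 1 8 0" --pt "0 0 0 0 0 0 0"

```text
time_s: 1.75
ee_pos: [0.5726, 0.0301, 0.2162]
tcp_rot: [[0.95, -0.21, 0.232], [-0.206, -0.978, -0.04], [0.235, -0.01, -0.972]]
force: [1.1, -0.0, -1.0]
width: 0.998
```

```bash
python3 - <<'E'
from h import *
c=cam("wrist","w1.png",s=1.5); np.savez("w1.npz",**c)
s=monitor.get_obs();print(s["time_s"],s["ee_pos"],s["joint_positions"])
E
```

```text
1.8 [0.57152195 0.03157103 0.21588429] [-0.15007429  0.02329675  1.8144091  -0.00396704  1.06757916  0.06120448]
```

View pics/w1.png

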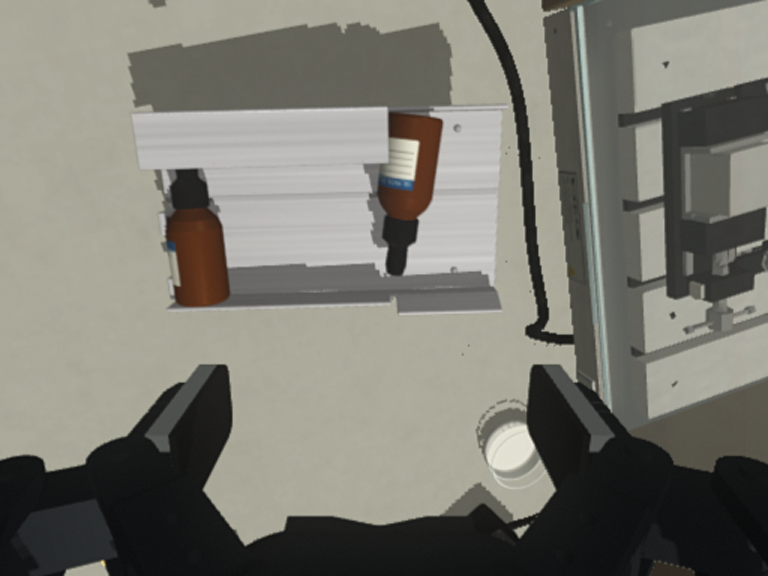

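The wrist view is clear: lip corner (387,163), lip front corners (138,169) and (133,113), flare (397,313) to (501,311). The wrong bottle's base is at about (416,116) and its tip at (397,274). Next I fit these.

```bash
cat >> h.py <<'E'
def bottle_fit(c,uvb,edges=None):
    pass
E
python3 - <<'E'
from h import *
np.set_printoptions(precision=4,suppress=True)
c=dict(np.load("w1.npz"))
obs=[((135,32,33.5),(387,164)),((135,62,33.5),(387,107)),((-4,32,33.5),(138,169)),((-4,62,33.5),(133,113)),((205,61,18),(503,106)),((205,-61,25),(501,311)),((139,-61,25),(397,313))]
f=lambda p:np.concatenate([proj(c,L2W(p,X))-np.array(u)/1.5 for X,u in obs])
r=least_squares(f,[.49,.066,-.17]);print(r.x,f(r.x).reshape(-1,2))
p=r.x;np.save("p.npy",p)
# wrong: fit silhouette midpoints: body width mids, tip
def inv(u,z): return least_squares(lambda q:proj(c,L2W(p,[q[0],q[1],z]))-np.array(u)/1.5,[150,0]).x
for u in [(389,112),(442,119),(417,116),(379,195),(434,200),(397,270)]: print(u,inv(u,20.5))
for u in [(172,306),(228,298),(200,305),(167,250),(226,250)]: print("front",u,inv(u,16.5))
o,R=lane(p)
s=monitor.get_obs()
print("tool axes in lane\n",R.T@s["tcp_rot"], R.T@(s["ee_pos"]-o)*1000)
E
```

```text
[ 0.4926  0.0691 -0.1876] [[ 0.6124 -0.588 ]
 [-0.1281 -0.4792]
 [-0.4525  0.5399]
 [-3.0204 -0.0932]
 [ 3.4348  0.2805]
 [ 0.707   0.2948]
 [-0.13    1.067 ]]
(389, 112) [136.6314  59.53  ]
(442, 119) [166.7785  55.0069]
(417, 116) [152.5158  56.9833]
(379, 195) [129.7972  12.9797]
(434, 200) [162.4616   9.1347]
(397, 270) [139.7764 -33.3562]
front (172, 306) [ -3.1358 -53.7909]
front (228, 298) [ 32.7367 -49.568 ]
front (200, 305) [ 14.5752 -53.6779]
front (167, 250) [ -1.1495 -17.4748]
front (226, 250) [ 34.8671 -18.5289]
tool axes in lane
 [[ 0.9996 -0.0227  0.0181]
 [-0.0228 -0.9997  0.0053]
 [ 0.018  -0.0057 -0.9998]] [124.5    -22.1532 170.9907]
```

```bash
cat >> h.py <<'E'
def Rl(p,yaw,s=1): # place orientation turned by yaw(deg) about lane z
    return Ro.from_rotvec(np.radians(yaw)*lane(p)[1][:,2]).as_matrix()@Rplace(p,s)
def where(p):
    s=monitor.get_obs();o,R=lane(p);print("t",s["time_s"],"lane",np.round(R.T@(s["ee_pos"]-o)*1000,1),"axes",np.round(R.T@s["tcp_rot"][:,0],3),"z",np.round(R.T@s["tcp_rot"][:,2],3),"F",np.round(s["force"],1),"w",round(s["width"],3))
E
python3 - <<'E'
from h import *
p=np.load("p.npy")
plan(L2W(p,[146.3,14.4,100]),Rl(p,-8,-1),None,0)
E
```

```text
17 [[0.0012,-0.0022,0.0042,0.09,-0.03,-10.19,0],[0.0015,-0.0019,0.0042,0.09,-0.03,-10.19,0],[0.0018,-0.0016,0.0042,0.09,-0.03,-10.19,0],[0.0021,-0.0012,0.0042,0.09,-0.03,-10.19,0],[0.0023,-0.0008,0.0042,0.09,-0.03,-10.19,0],[0.0024,-0.0004,0.0042,0.09,-0.03,-10.19,0],[0.0024,0.0,0.0042,0.09,-0.03,-10.19,0],[0.0024,0.0005,0.0042,0.09,-0.03,-10.19,0],[0.0023,0.0009,0.0042,0.09,-0.03,-10.19,0],[0.0021,0.0013,0.0042,0.09,-0.03,-10.19,0],[0.0018,0.0016,0.0042,0.09,-0.03,-10.19,0],[0.0015,0.0019,0.0042,0.09,-0.03,-10.19,0],[0.0012,0.0022,0.0042,0.09,-0.03,-10.19,0],[0.0008,0.0024,0.0042,0.09,-0.03,-10.19,0],[0.0003,0.0025,0.0042,0.09,-0.03,-10.19,0],[-0.0001,0.0025,0.0042,0.09,-0.03,-10.19,0],[-0.0005,0.0024,0.0042,0.09,-0.03,-10.19,0]]
```

>>> carry_out --pt "0.001 -0.002 0.004 0.1 0 -10.5 0.3" --pt "0.0015 -0.002 0.004 0.1 0 -10.5 0.46" --pt "0.002 -0.0015 0.004 0.1 0 -10.5 0.46" --pt "0.002 -0.001 0.004 0.1 0 -10.5 0.46" --pt "0.0025 -0.001 0.004 0.1 0 -10.5 0.46" --pt "0.0025 0 0.004 0.1 0 -10.5 0.46" --pt "0.0025 0 0.004 0.1 0 -10.5 0.46" --pt "0.0025 0.0005 0.004 0.1 0 -10.5 0.46" --pt "0.002 0.001 0.004 0.1 0 -10.5 0.46" --pt "0.002 0.001 0.004 0.1 0 -10.5 0.46" --pt "0.002 0.0015 0.004 0.1 0 -10.5 0.46" --pt "0.0015 0.002 0.004 0.1 0 -10.5 0.46"

```text
time_s: 3.3
ee_pos: [0.5898, 0.0713, 0.17]
tcp_rot: [[-0.446, 0.87, 0.21], [0.888, 0.46, -0.018], [-0.112, 0.178, -0.978]]
force: [0.2, -0.7, -0.4]
width: 0.535
```

```bash
python3 - <<'E'
from h import *
p=np.load("p.npy");where(p)
plan(L2W(p,[146.3,14.4,95]),Rl(p,-8,-1),None,.46)
E
```

```text
t 3.3 lane [124.9  20.3 123.9] axes [-0.614  0.789  0.021] z [-0.007  0.021 -1.   ] F [ 0.2 -0.7 -0.4] w 0.535
5 [[-0.0037,0.0026,0.0057,0.17,-0.2,-8.82,0.46],[-0.004,0.002,0.0057,0.17,-0.2,-8.82,0.46],[-0.0043,0.0014,0.0057,0.17,-0.2,-8.82,0.46],[-0.0044,0.0008,0.0058,0.17,-0.2,-8.82,0.46],[-0.0045,0.0001,0.0058,0.17,-0.2,-8.82,0.46]]
```

>>> carry_out --pt "-0.004 0.0025 0.006 0.2 -0.2 -9 0.46" --pt "-0.004 0.002 0.006 0.2 -0.2 -9 0.46" --pt "-0.0045 0.0015 0.006 0.2 -0.2 -9 0.46" --pt "-0.0045 0.001 0.006 0.2 -0.2 -9 0.46" --pt "-0.0045 0 0.006 0.2 -0.2 -8.5 0.46" --pt "0 0 0 0 0 0 0.46" --pt "0 0 0 0 0 0 0.46"

```text
time_s: 4.18
ee_pos: [0.6105, 0.0709, 0.1439]
tcp_rot: [[-0.939, 0.273, 0.207], [0.272, 0.962, -0.038], [-0.209, 0.021, -0.978]]
force: [0.1, 0.2, -0.1]
width: 0.54
```

```bash
python3 - <<'E'
from h import *
p=np.load("p.npy");where(p)
c=cam("wrist","w2.png",s=1.5); np.savez("w2.npz",**c)
plan(L2W(p,[146.3,14.4,70]),Rl(p,-8,-1),2,.46)
E
```

```text
t 4.175 lane [139.2  23.7  94. ] axes [-0.996  0.092  0.006] z [-0.006  0.002 -1.   ] F [ 0.1  0.2 -0.1] w 0.54
2 [[-0.004,-0.0043,0.012,0.03,-0.18,1.38,0.46],[-0.0041,-0.0042,0.012,0.03,-0.18,1.38,0.46]]
```

View pics/w2.png

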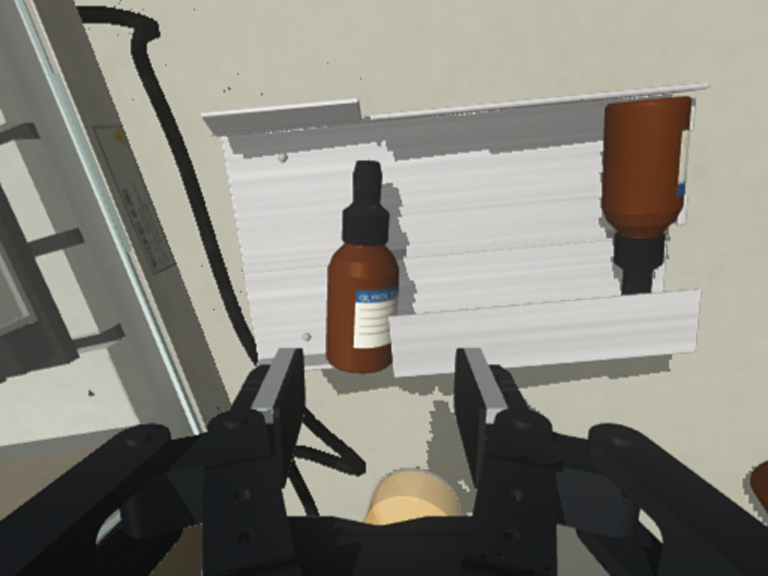

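```bash
python3 - <<'E'
from h import *
np.set_printoptions(precision=4,suppress=True)
c=dict(np.load("w2.npz"));c1=dict(np.load("w1.npz"))
o2=[((135,32,33.5),(390,317)),((135,62,33.5),(393,377)),((-4,32,33.5),(700,290)),((-4,62,33.5),(695,350)),((205,-61,25),(203,115)),((139,-61,25),(358,99))]
o1=[((135,32,33.5),(387,164)),((135,62,33.5),(387,107)),((-4,32,33.5),(138,169)),((205,-61,25),(501,311)),((139,-61,25),(397,313))]
g=lambda c,o,p:np.concatenate([proj(c,L2W(p,X))-np.array(u)/1.5 for X,u in o])
for f in (lambda p:g(c,o2,p),lambda p:g(c1,o1,p),lambda p:np.r_[g(c,o2,p),g(c1,o1,p)]):
    r=least_squares(f,[.49,.066,-.17]);print(r.x,np.abs(r.fun).max())
print(r.fun.reshape(-1,2))
p=r.x;np.save("p.npy",p)
def inv(c,u,z): return least_squares(lambda q:proj(c,L2W(p,[q[0],q[1],z]))-np.array(u)/1.5,[150,0]).x
for u in [(327,362),(392,366),(358,371),(327,265),(398,265),(368,163)]: print(u,inv(c,u,20.5))
for u in [(389,112),(442,119),(417,116),(379,195),(434,200),(397,270)]: print(u,inv(c1,u,20.5))
where(p)
E
```

```text
[ 0.4932  0.0693 -0.1892] 2.649125588942809
[ 0.4926  0.0694 -0.1892] 1.0346617556535023
[ 0.493   0.0693 -0.1894] 2.3713185176384
[[-1.0544  0.1741]
 [ 0.587   0.5341]
 [ 2.0138 -0.0198]
 [ 1.2489  1.4741]
 [-2.3713 -0.819 ]
 [ 0.6804 -0.2653]
 [ 1.0606 -0.6881]
 [ 0.3983 -0.574 ]
 [-0.0083  0.1391]
 [ 0.9208  0.3294]
 [ 0.097   0.9852]]
(327, 362) [166.749   57.3225]
(392, 366) [135.4877  62.3887]
(358, 371) [152.2526  63.5203]
(327, 265) [160.9586   8.9161]
(398, 265) [128.5631  11.8906]
(368, 163) [137.8915 -34.7938]
(389, 112) [136.2075  59.4736]
(442, 119) [166.3718  55.0019]
(417, 116) [152.1012  56.954 ]
(379, 195) [129.4525  12.8988]
(434, 200) [162.1318   9.1103]
(397, 270) [139.5145 -33.4264]
t 4.225 lane [138.8  23.6  94.1] axes [-0.996  0.09   0.006] z [-0.006  0.002 -1.   ] F [-1.1 -0.5 -0.8] w 0.537
```

```bash
python3 - <<'E'
from h import *
p=np.load("p.npy")
plan(L2W(p,[145.9,14.5,70]),Rl(p,-7.3,-1),2,.46)
E
```

```text
2 [[-0.004,-0.0042,0.012,0.04,-0.18,1.08,0.46],[-0.004,-0.0041,0.012,0.04,-0.18,1.08,0.46]]
```

>>> carry_out --pt "-0.004 -0.004 0.012 0 -0.2 1 0.46" --pt "-0.004 -0.004 0.012 0 -0.2 1 0.46" --pt "0 0 0 0 0 0 0.46" --pt "0 0 0 0 0 0 0.46"

```text
time_s: 4.72
ee_pos: [0.6211, 0.0591, 0.1201]
tcp_rot: [[-0.926, 0.311, 0.213], [0.31, 0.95, -0.04], [-0.215, 0.029, -0.976]]
force: [-0.0, -0.1, -0.4]
width: 0.541
```

```bash
python3 - <<'E'
from h import *
p=np.load("p.npy");where(p)
plan(L2W(p,[145.9,14.5,32.5]),Rl(p,-7.3,-1),3,.46)
E
```

```text
t 4.725 lane [145.9  14.1  68.2] axes [-0.992  0.13  -0.   ] z [ 0.001  0.001 -1.   ] F [-0.  -0.1 -0.4] w 0.541
3 [[0.0,0.0001,0.0119,0.02,0.01,-0.05,0.46],[0.0,0.0001,0.0119,0.02,0.01,-0.05,0.46],[0.0,0.0001,0.0119,0.02,0.01,-0.05,0.46]]
```

>>> carry_out --pt "0 0 0.012 0 0 0 0.46" --pt "0 0 0.012 0 0 0 0.46" --pt "0 0 0.0115 0 0 0 0.46" --pt "0 0 0 0 0 0 0.46"

```text
time_s: 5.22
ee_pos: [0.6288, 0.0577, 0.0826]
tcp_rot: [[-0.926, 0.311, 0.213], [0.31, 0.95, -0.04], [-0.214, 0.029, -0.976]]
force: [0.8, -0.1, -0.4]
width: 0.54
```

```bash
python3 - <<'E'
from h import *
where(np.load("p.npy"))
E
```

```text
t 5.225 lane [145.5  14.2  29.8] axes [-0.992  0.13   0.   ] z [-0.     0.001 -1.   ] F [ 0.8 -0.1 -0.4] w 0.54
```

>>> carry_out --pt "0 0 -0.0025 0 0 0 0.46" --pt "0 0 0 0 0 0 0.6" --pt "0 0 0 0 0 0 0.75" --pt "0 0 0 0 0 0 0.85" --pt "0 0 0 0 0 0 0.85"

```text
time_s: 5.85
ee_pos: [0.629, 0.0579, 0.0865]
tcp_rot: [[-0.926, 0.31, 0.215], [0.309, 0.95, -0.04], [-0.216, 0.03, -0.976]]
force: [0.8, 0.2, -0.6]
width: 0.147
```

```bash
python3 - <<'E'
from h import *
where(np.load("p.npy"))
E
```

```text
t 5.85 lane [146.5  14.4  33.6] axes [-0.992  0.129 -0.002] z [ 0.002  0.001 -1.   ] F [ 0.8  0.2 -0.6] w 0.147
```

```bash
python3 - <<'E'
from h import *
a=cam("wrist")["img"];b=cam("scene")["img"][150:220,210:320]
b=cv2.resize(b,(512,326),interpolation=cv2.INTER_CUBIC)
im=np.vstack([cv2.resize(a,(360,270)),cv2.resize(b,(360,229))])
im=np.hstack([cv2.resize(a,(512,384)),np.vstack([cv2.resize(b,(288,183)),np.zeros((201,288,3),np.uint8)])])
cv2.imwrite("pics/w3.png",im[:,:,::-1])
E
```

```text
(no output)
```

View pics/w3.png

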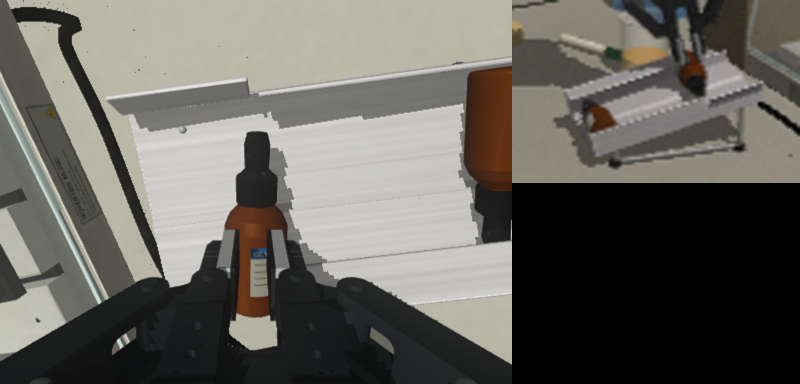

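The fingers closed to the commanded 0.15 above the bottle. In the images the real tips sit about 10 mm behind the reported TCP, not 25 mm ahead of it. I'll reopen, go lower in stages and watch the force.

>>> carry_out --pt "0 0 -0.004 0 0 0 0.46" --pt "0 0 0 0 0 0 0.46" --pt "0 0 0 0 0 0 0.46" --pt "0 0 0.008 0 0 0 0.46" --pt "0 0 0.008 0 0 0 0.46" --pt "0 0 0.008 0 0 0 0.46" --pt "0 0 0 0 0 0 0.46"

```text
time_s: 6.82
ee_pos: [0.6331, 0.057, 0.0647]
tcp_rot: [[-0.926, 0.311, 0.213], [0.31, 0.95, -0.04], [-0.215, 0.029, -0.976]]
force: [-1.2, 0.7, 0.1]
width: 0.539
```

```bash
python3 - <<'E'
from h import *
p=np.load("p.npy");where(p)
c=cam("wrist","w4.png",s=1.5)
for z in (-15,-12,-9,0,25):
    s=monitor.get_obs()
    print(z,[np.round(1.5*proj(c,s["ee_pos"]+s["tcp_rot"]@np.array([x,-11,z])/1e3)) for x in(-23,23)])
E
```

```text
t 6.825 lane [145.8  14.3  11.4] axes [-0.992  0.13  -0.   ] z [ 0.     0.001 -1.   ] F [-1.2  0.7  0.1] w 0.539
-15 [array([299., 350.]), array([458., 350.])]
-12 [array([300., 346.]), array([456., 345.])]
-9 [array([302., 341.]), array([455., 341.])]
0 [array([306., 330.]), array([450., 330.])]
25 [array([315., 304.]), array([441., 304.])]
```

View pics/w4.png

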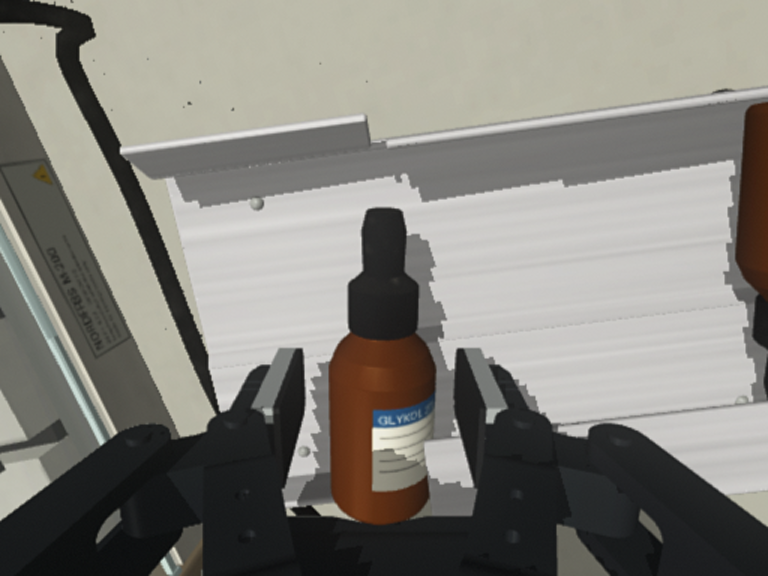

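>>> carry_out --pt "0 -0.0005 0.006 0 0 0 0.46" --pt "0 -0.0005 0.006 0 0 0 0.46" --pt "0 0 0.003 0 0 0 0.46" --pt "0 0 0 0 0 0 0.46"

```text
time_s: 7.38
ee_pos: [0.6367, 0.0554, 0.0497]
tcp_rot: [[-0.926, 0.311, 0.214], [0.309, 0.95, -0.04], [-0.216, 0.03, -0.976]]
force: [0.2, -0.1, 0.5]
width: 0.541
```

```bash
python3 - <<'E'
from h import *
where(np.load("p.npy"))
E
```

```text
t 7.375 lane [146.3  13.3  -4.1] axes [-0.992  0.13  -0.001] z [ 0.002  0.001 -1.   ] F [ 0.2 -0.1  0.5] w 0.541
```

>>> carry_out --pt "0 0 0 0 0 0 0.6" --pt "0 0 0 0 0 0 0.75" --pt "0 0 0 0 0 0 0.9" --pt "0 0 0 0 0 0 0.9"

```text
time_s: 7.88
ee_pos: [0.6368, 0.0554, 0.0502]
tcp_rot: [[-0.926, 0.31, 0.215], [0.309, 0.95, -0.04], [-0.216, 0.03, -0.976]]
force: [0.5, -0.3, -0.5]
width: 0.366
```

```bash
python3 - <<'E'
from h import *
p=np.load("p.npy");where(p)
plan(L2W(p,[168,12,-3.5]),Rl(p,-7.3,-1),4,.9)
E
```

```text
t 7.875 lane [146.5  13.4  -3.6] axes [-0.992  0.129 -0.002] z [ 0.002  0.001 -1.   ] F [ 0.5 -0.3 -0.5] w 0.366
4 [[-0.0054,0.0003,-0.0,0.03,0.03,-0.04,0.9],[-0.0054,0.0003,-0.0,0.03,0.03,-0.04,0.9],[-0.0054,0.0003,-0.0,0.03,0.03,-0.04,0.9],[-0.0054,0.0003,-0.0,0.03,0.03,-0.04,0.9]]
```

Gripped at width 0.366. Next I ease it uphill, then lift.

>>> carry_out --pt "-0.0055 0 0 0 0 0 0.9" --pt "-0.0055 0 0 0 0 0 0.9" --pt "-0.0055 0 0 0 0 0 0.9" --pt "-0.0055 0 -0.001 0 0 0 0.9" --pt "0 0 -0.015 0 0 0 0.9" --pt "0 0 -0.025 0 0 0 0.9" --pt "0 0 -0.025 0 0 0 0.9" --pt "0 0 0 0 0 0 0.9"

```text
time_s: 8.88
ee_pos: [0.6445, 0.0507, 0.124]
tcp_rot: [[-0.926, 0.311, 0.216], [0.31, 0.95, -0.04], [-0.218, 0.03, -0.975]]
force: [-0.3, 0.5, 0.4]
width: 0.368
```

```bash
python3 - <<'E'
from h import *
p=np.load("p.npy");where(p)
plan(L2W(p,[165,-4.5,70]),Rl(p,0),17,.9)
E
```

```text
t 8.875 lane [170.8  10.2  66.6] axes [-0.992  0.13  -0.003] z [ 0.004  0.002 -1.   ] F [-0.3  0.5  0.4] w 0.368
17 [[0.0002,-0.0009,-0.0002,0.02,-0.01,10.15,0.9],[0.0001,-0.0009,-0.0002,0.02,-0.01,10.15,0.9],[-0.0001,-0.0009,-0.0002,0.02,-0.01,10.15,0.9],[-0.0003,-0.0009,-0.0002,0.02,-0.01,10.15,0.9],[-0.0004,-0.0008,-0.0002,0.02,-0.01,10.15,0.9],[-0.0006,-0.0007,-0.0002,0.02,-0.01,10.15,0.9],[-0.0007,-0.0006,-0.0002,0.02,-0.01,10.15,0.9],[-0.0008,-0.0005,-0.0002,0.02,-0.01,10.15,0.9],[-0.0009,-0.0004,-0.0002,0.02,-0.01,10.15,0.9],[-0.0009,-0.0002,-0.0002,0.02,-0.01,10.15,0.9],[-0.0009,-0.0,-0.0002,0.02,-0.01,10.15,0.9],[-0.0009,0.0001,-0.0002,0.02,-0.01,10.15,0.9],[-0.0009,0.0003,-0.0002,0.02,-0.01,10.15,0.9],[-0.0008,0.0004,-0.0002,0.02,-0.01,10.15,0.9],[-0.0007,0.0006,-0.0002,0.02,-0.01,10.15,0.9],[-0.0006,0.0007,-0.0002,0.02,-0.01,10.15,0.9],[-0.0005,0.0008,-0.0002,0.02,-0.01,10.15,0.9]]
```

>>> carry_out --pt "0 -0.001 0 0 0 10.5 0.9" --pt "0 -0.001 0 0 0 10.5 0.9" --pt "0 -0.001 0 0 0 10.5 0.9" --pt "0 -0.001 0 0 0 10.5 0.9" --pt "-0.0005 -0.001 0 0 0 10.5 0.9" --pt "-0.0005 -0.0005 0 0 0 10.5 0.9" --pt "-0.001 -0.0005 0 0 0 10.5 0.9" --pt "-0.001 -0.0005 0 0 0 10.5 0.9" --pt "-0.001 0 0 0 0 10.5 0.9" --pt "-0.001 0 0 0 0 10.5 0.9" --pt "-0.001 0 0 0 0 10.5 0.9" --pt "-0.001 0 0 0 0 10.5 0.9"

```text
time_s: 10.38
ee_pos: [0.6324, 0.0407, 0.1131]
tcp_rot: [[0.826, 0.525, 0.204], [0.543, -0.839, -0.038], [0.151, 0.143, -0.978]]
force: [-0.0, 0.2, 1.2]
width: 0.37
```

```bash
python3 - <<'E'
from h import *
p=np.load("p.npy");where(p)
plan(L2W(p,[165,-4.5,70]),Rl(p,0),None,.9)
E
```

```text
t 10.375 lane [158.7  -1.9  58.1] axes [ 0.725  0.689 -0.006] z [-0.009  0.001 -1.   ] F [-0.   0.2  1.2] w 0.37
5 [[0.0005,0.0012,-0.0024,-0.05,0.09,8.71,0.9],[0.0007,0.0011,-0.0024,-0.05,0.09,8.71,0.9],[0.0009,0.001,-0.0024,-0.05,0.09,8.71,0.9],[0.001,0.0009,-0.0024,-0.05,0.09,8.71,0.9],[0.0012,0.0007,-0.0024,-0.05,0.09,8.71,0.9]]
```

>>> carry_out --pt "0.0005 0.001 -0.003 0 0 9 0.9" --pt "0.0005 0.001 -0.003 0 0 9 0.9" --pt "0.001 0.001 -0.003 0 0 9 0.9" --pt "0.001 0.001 -0.003 0 0 9 0.9" --pt "0.001 0.0005 -0.003 0 0 8 0.9" --pt "0 0 0 0 0 0 0.9" --pt "0 0 0 0 0 0 0.9"

```text
time_s: 11.25
ee_pos: [0.6306, 0.0378, 0.1228]
tcp_rot: [[0.956, -0.218, 0.195], [-0.215, -0.976, -0.037], [0.199, -0.006, -0.98]]
force: [0.2, 0.5, -1.5]
width: 0.362
```

```bash
python3 - <<'E'
from h import *
p=np.load("p.npy");where(p)
c=cam("wrist","w5.png",s=1.5);np.savez("w5.npz",**c,ee=monitor.get_obs()["ee_pos"],M=monitor.get_obs()["tcp_rot"])
plan(L2W(p,[165,-4.5,30]),Rl(p,0),4,.9)
E
```

```text
t 11.25 lane [159.6  -5.   67.9] axes [ 0.999 -0.031 -0.018] z [-0.018 -0.    -1.   ] F [ 0.2  0.5 -1.5] w 0.362
4 [[0.0015,-0.0002,0.0095,0.0,0.26,-0.45,0.9],[0.0015,-0.0002,0.0095,0.0,0.26,-0.45,0.9],[0.0014,-0.0001,0.0095,0.0,0.26,-0.45,0.9],[0.0014,-0.0001,0.0095,0.0,0.26,-0.45,0.9]]
```

View pics/w5.png

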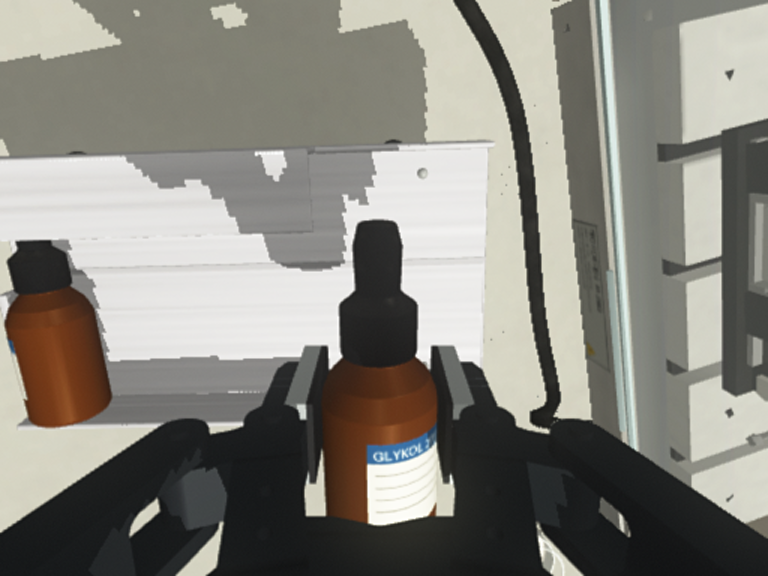

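```bash
python3 - <<'E'
from h import *
c=dict(np.load("w5.npz"))
def inv(u,z): return least_squares(lambda q:proj(c,c["ee"]+c["M"]@np.array([q[0],q[1],z])/1e3)-np.array(u)/1.5,[0,-40]).x
print("tip",inv((378,221),-24),inv((378,221),-20)); 
print("capbottom",inv((379,364),-34.5),"captop",inv((378,293),-34.5))
print("nearer shoulder mid",inv((324,405),-24),inv((437,405),-24))
E
```

```text
tip [ -0.07034133 -50.44830323] [ -0.07990064 -49.75595369]
capbottom [  0.20931766 -16.10652499] captop [ -0.04344639 -34.82291939]
nearer shoulder mid [-15.22920353   1.65211441] [16.50049029  1.61988912]
```

```bash
python3 - <<'E'
from h import *
p=np.load("p.npy")
plan(L2W(p,[165,-6,15]),Rl(p,0),5,.9)
E
```

```text
5 [[0.0013,0.0002,0.0106,0.0,0.21,-0.36,0.9],[0.0012,0.0002,0.0106,0.0,0.21,-0.36,0.9],[0.0012,0.0002,0.0106,0.0,0.21,-0.36,0.9],[0.0012,0.0002,0.0106,0.0,0.21,-0.36,0.9],[0.0011,0.0002,0.0106,0.0,0.21,-0.36,0.9]]
```

>>> carry_out --pt "0.0015 0 0.01 0 0.3 -0.4 0.9" --pt "0.0015 0 0.01 0 0.3 -0.4 0.9" --pt "0.0015 0 0.01 0 0.2 -0.4 0.9" --pt "0.001 0.0005 0.01 0 0.2 -0.4 0.9" --pt "0.001 0.0005 0.008 0 0 -0.2 0.9" --pt "0 0 0 0 0 0 0.9" --pt "0 0 0 0 0 0 0.9"

```text
time_s: 12.18
ee_pos: [0.6468, 0.0334, 0.0722]
tcp_rot: [[0.96, -0.184, 0.211], [-0.179, -0.983, -0.041], [0.215, 0.001, -0.977]]
force: [-0.2, -0.1, -0.7]
width: 0.369
```

```bash
python3 - <<'E'
from h import *
p=np.load("p.npy");where(p)
plan(L2W(p,[165,-6,-6.5]),Rl(p,0),3,.9)
E
```

```text
t 12.175 lane [164.9  -6.3  14.9] axes [ 1.     0.005 -0.002] z [-0.002 -0.    -1.   ] F [-0.2 -0.1 -0.7] w 0.369
3 [[0.0,-0.0001,0.0071,0.01,0.03,0.09,0.9],[0.0,-0.0001,0.0071,0.01,0.03,0.09,0.9],[0.0,-0.0001,0.0071,0.01,0.03,0.09,0.9]]
```

Descend with several pauses, then check the force before release.

>>> carry_out --pt "0 0 0.007 0 0 0 0.9" --pt "0 0 0.006 0 0 0 0.9" --pt "0 0 0.005 0 0 0 0.9" --pt "0 0 0.001 0 0 0 0.9" --pt "0 0 0 0 0 0 0.9"

```text
time_s: 12.8
ee_pos: [0.6515, 0.0326, 0.0531]
tcp_rot: [[0.96, -0.184, 0.212], [-0.179, -0.983, -0.041], [0.216, 0.001, -0.976]]
force: [-0.0, -0.4, -0.4]
width: 0.367
```

```bash
python3 - <<'E'
from h import *
p=np.load("p.npy");where(p)
E
```

```text
t 12.8 lane [165.5  -6.2  -4.8] axes [ 1.     0.005 -0.   ] z [-0. -0. -1.] F [-0.  -0.4 -0.4] w 0.367
```

>>> carry_out --pt "0 0 0.001 0 0 0 0.9" --pt "0 0 0.001 0 0 0 0.9" --pt "0 0 0.0005 0 0 0 0.9" --pt "0 0 0 0 0 0 0.9"

```text
time_s: 13.3
ee_pos: [0.6524, 0.0325, 0.0511]
tcp_rot: [[0.96, -0.184, 0.213], [-0.179, -0.983, -0.041], [0.217, 0.001, -0.976]]
force: [-0.3, -0.2, -1.0]
width: 0.365
```

```bash
python3 - <<'E'
from h import *
p=np.load("p.npy");where(p)
E
```

```text
t 13.3 lane [165.9  -6.2  -7. ] axes [1.    0.005 0.   ] z [ 0. -0. -1.] F [-0.3 -0.2 -1. ] w 0.365
```

>>> carry_out --pt "-0.0005 0 0.001 0 0 0 0.9" --pt "0 0 0 0 0 0 0.9"

```text
time_s: 13.55
ee_pos: [0.6524, 0.0325, 0.0504]
tcp_rot: [[0.96, -0.184, 0.214], [-0.179, -0.983, -0.041], [0.217, 0.001, -0.976]]
force: [-0.6, 0.6, -0.4]
width: 0.366
```

```bash
python3 - <<'E'
from h import *
p=np.load("p.npy");where(p)
E
```

```text
t 13.55 lane [165.8  -6.1  -7.6] axes [1.    0.005 0.001] z [ 0.001 -0.    -1.   ] F [-0.6  0.6 -0.4] w 0.366
```

>>> carry_out --pt "0 0 0 0 0 0 0.6" --pt "0 0 0 0 0 0 0.48" --pt "0 0 -0.004 0 0 0 0.46" --pt "0 0 -0.02 0 0 0 0.46" --pt "0 0 -0.03 0 0 0 0.4" --pt "0 0 -0.04 0 0 0 0.3" --pt "0 0 -0.03 0 0 0 0" --pt "0 0 -0.02 0 0 0 0" --pt "0 0 0 0 0 0 0" --pt "0 0 0 0 0 0 0"

```text
time_s: 14.8
ee_pos: [0.6203, 0.0386, 0.1956]
tcp_rot: [[0.959, -0.184, 0.214], [-0.179, -0.983, -0.041], [0.217, 0.001, -0.976]]
force: [-0.4, -0.7, -0.7]
width: 0.999
```

```bash
python3 - <<'E'
from h import *
p=np.load("p.npy");where(p)
a=cam("wrist","x.png",s=1);t=cam("top");np.savez("t2.npz",**t)
im=np.zeros((480,800,3),np.uint8);im[:384,:512]=a["img"];im[:440,515:785]=cv2.resize(t["img"][125:213,200:254],(270,440),interpolation=cv2.INTER_CUBIC)
cv2.imwrite("pics/w6.png",im[:,:,::-1]);np.savez("w6.npz",**a)
E
```

```text
t 14.8 lane [165.3  -6.2 141.2] axes [1.    0.005 0.001] z [ 0.001 -0.    -1.   ] F [-0.4 -0.7 -0.7] w 0.999
```

View pics/w6.png

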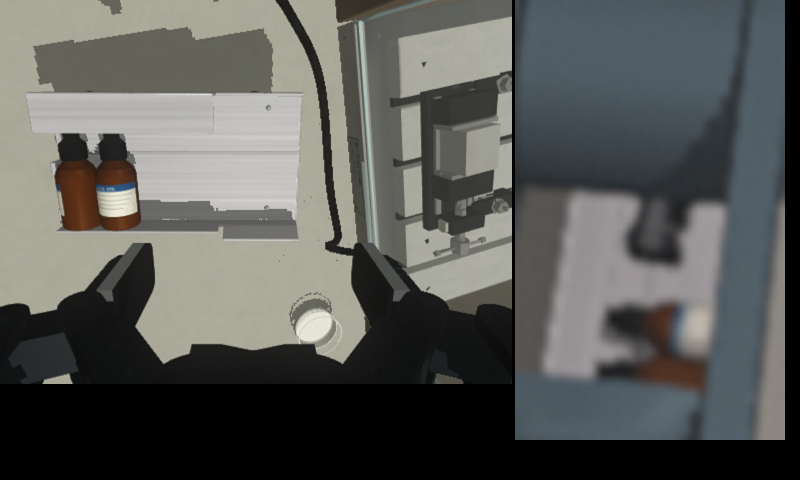

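The second bottle has rolled to the queue behind the front one, square, both droppers under the lip (crop pixels 72,150 and 113,150). Now the left bench bottle.

```bash
cat >> h.py <<'E'
def Rdown(yaw):
    a=np.radians(yaw);return np.array([[np.cos(a),np.sin(a),0],[np.sin(a),-np.cos(a),0],[0,0,-1.]])
E
python3 - <<'E'
from h import *
plan(np.array([.436,.27,.14]),Rdown(17.5),8,0)
E
```

```text
8 [[-0.0288,-0.0242,0.0007,0.39,-1.53,-3.5,0],[-0.0272,-0.0259,0.0016,0.39,-1.53,-3.5,0],[-0.0255,-0.0275,0.0025,0.39,-1.53,-3.5,0],[-0.0237,-0.029,0.0033,0.39,-1.53,-3.5,0],[-0.0218,-0.0304,0.0041,0.39,-1.53,-3.5,0],[-0.0198,-0.0316,0.0049,0.39,-1.53,-3.5,0],[-0.0177,-0.0327,0.0056,0.39,-1.53,-3.5,0],[-0.0155,-0.0337,0.0063,0.39,-1.53,-3.5,0]]
```

>>> carry_out --pt "-0.029 -0.024 0.0 0.4 -1.5 -3.5 0" --pt "-0.027 -0.026 0.001 0.4 -1.5 -3.5 0" --pt "-0.026 -0.028 0.002 0.4 -1.5 -3.5 0" --pt "-0.024 -0.029 0.003 0.4 -1.5 -3.5 0" --pt "-0.022 -0.03 0.004 0.4 -1.5 -3.5 0" --pt "-0.02 -0.032 0.005 0.4 -1.5 -3.5 0" --pt "-0.018 -0.033 0.005 0.4 -1.5 -3.5 0" --pt "-0.015 -0.034 0.006 0.4 -1.5 -3.5 0" --pt "0 0 0 0 0 0 0" --pt "0 0 0 0 0 0 0"

```text
time_s: 16.15
ee_pos: [0.4229, 0.2745, 0.1307]
tcp_rot: [[0.949, 0.314, -0.02], [0.314, -0.95, -0.003], [-0.02, -0.004, -1.0]]
force: [-0.2, -1.1, -0.3]
width: 1.004
```

```bash
cat >> h.py <<'E'
def bench(c,show=None):
    "amber body mask -> rays; bottle base/dir on bench using silhouette; returns body rect corners on z=.0165"
    im=c["img"].astype(int);r,g,b=im[...,0],im[...,1],im[...,2]
    m=((r>40)&(r>1.8*g)&(r>2.2*b)).astype(np.uint8)
    m=cv2.morphologyEx(m,cv2.MORPH_CLOSE,np.ones((15,15)))
    n,l,st,ce=cv2.connectedComponentsWithStats(m)
    out=[]
    for k in range(1,n):
        if st[k,4]<300: continue
        v,u=np.where(l==k); P=np.array([ray(c,a,d,.0165)[:2] for a,d in zip(u,v)]); 
        rect=cv2.minAreaRect((P*1000).astype(np.float32)); out.append((st[k,:5].tolist(),rect))
    return out
E
python3 - <<'E'
from h import *
c=cam("wrist","l1.png",s=1.5);np.savez("l1.npz",**c);s=monitor.get_obs();print(s["time_s"],s["ee_pos"],s["tcp_rot"][:,0],s["tcp_rot"][:,2])
for o in bench(c):print(o)
E
```

```text
16.2 [0.42280676 0.27431503 0.13070041] [ 0.94952633  0.31305742 -0.01986936] [-0.02003155 -0.00269859 -0.99979571]
([255, 178, 32, 61, 1493], ((443.2474060058594, 255.02590942382812), (25.391021728515625, 53.434505462646484), 19.885889053344727))
```

View pics/l1.png

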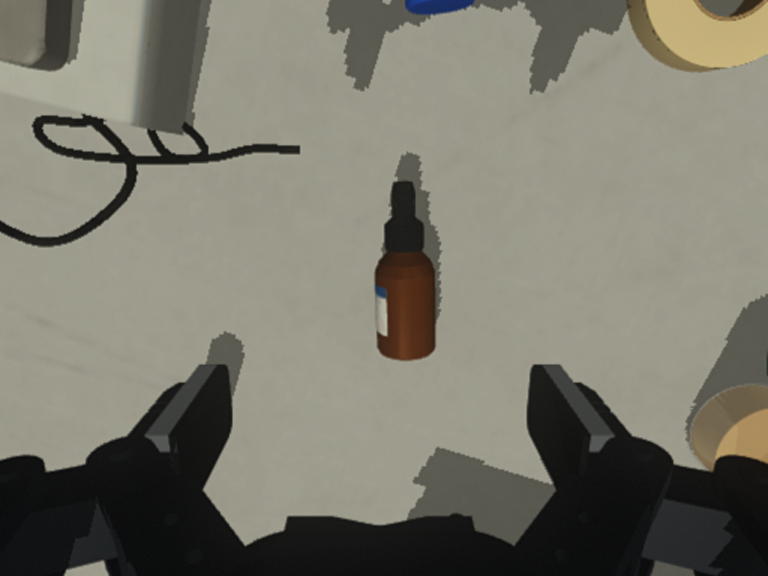

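```bash
cat >> h.py <<'E'
def bfit(c,tip,base,e1,e2):
    "pixels (768 scale) of tip end, base rim centre, body edges -> bottle B(base centre), heading"
    q=lambda u,z:ray(c,u[0]/1.5,u[1]/1.5,z)[:2]
    t=q(tip,.0165);b=q(base,.033);b2=q(base,.0165);m=(q(e1,.0165)+q(e2,.0165))/2
    d=t-b;h=np.degrees(np.arctan2(d[1],d[0]));d/=np.linalg.norm(d)
    print("tip",t,"base33",b,"base16",b2,"len",np.linalg.norm(t-b),np.linalg.norm(t-b2),"head",h,"mid off",np.cross(d,m-b)*1e3,"width",np.linalg.norm(q(e1,.0165)-q(e2,.0165)))
    return t,d,h
E
python3 -W ignore - <<'E'
from h import *
c=dict(np.load("l1.npz"))
t,d,h=bfit(c,(403,182),(406,359),(376.5,310),(436,310))
G=t-d*(.094-.044);print(G)
plan(np.array([*G,.08]),Rdown(h-90),2,0)
# hover error of tool
E
```

```text
tip [0.41807841 0.32250777] base33 [0.44927448 0.23583863] base16 [0.45231583 0.2286744 ] len 0.0921126189146356 0.09988444707059163 head 109.79605704167834 mid off -0.8848185445901385 width 0.033030178632916886
[0.43501207 0.27546257]
2 [[0.0065,0.0015,0.0252,-0.11,0.57,-0.78,0],[0.0062,0.0015,0.0253,-0.11,0.57,-0.78,0]]
```

>>> carry_out --pt "0.006 0.001 0.02 -0.1 0.6 -0.8 0.3" --pt "0.006 0.001 0.02 -0.1 0.6 -0.8 0.3" --pt "0 0 0.008 0 0 0 0.3" --pt "0 0 0 0 0 0 0.3" --pt "0 0 0 0 0 0 0.3"

```text
time_s: 16.82
ee_pos: [0.4381, 0.2734, 0.0828]
tcp_rot: [[0.943, 0.333, 0.005], [0.333, -0.943, 0.001], [0.005, 0.0, -1.0]]
force: [-0.7, 0.1, 0.3]
width: 0.699
```

```bash
python3 - <<'E'
from h import *
s=monitor.get_obs();print(s["time_s"],s["ee_pos"],s["tcp_rot"][:,0],s["tcp_rot"][:,2],s["width"])
plan(np.array([.4350,.2757,.015]),Rdown(19.8),4,.3)
E
```

```text
16.825 [0.43808341 0.27343821 0.08278883] [0.9427549  0.33345156 0.00482297] [ 0.00468226  0.00122563 -0.99998829] 0.6991636570009278
4 [[-0.0006,-0.0008,0.0169,0.01,-0.07,-0.08,0.3],[-0.0006,-0.0008,0.0169,0.01,-0.07,-0.08,0.3],[-0.0006,-0.0008,0.0169,0.01,-0.07,-0.08,0.3],[-0.0006,-0.0008,0.0169,0.01,-0.07,-0.08,0.3]]
```

>>> carry_out --pt "-0.0006 -0.0008 0.017 0 -0.07 -0.1 0.3" --pt "-0.0006 -0.0008 0.017 0 -0.07 -0.1 0.3" --pt "-0.0006 -0.0008 0.017 0 -0.07 -0.1 0.35" --pt "-0.0006 -0.0008 0.013 0 -0.07 0 0.4" --pt "0 0 0.002 0 0 0 0.4" --pt "0 0 0 0 0 0 0.4"

```text
time_s: 17.58
ee_pos: [0.4344, 0.2759, 0.012]
tcp_rot: [[0.941, 0.339, -0.001], [0.339, -0.941, -0.001], [-0.001, 0.0, -1.0]]
force: [1.0, -0.6, 0.5]
width: 0.602
```

```bash
python3 - <<'E'
from h import *
s=monitor.get_obs();print(s["time_s"],s["ee_pos"],s["tcp_rot"][:,0],s["tcp_rot"][:,2],s["width"],s["force"])
plan(np.array([.4350,.2757,-.0072]),Rdown(19.8),3,.4)
E
```

```text
17.575 [0.43437057 0.27588862 0.01204419] [ 0.94086116  0.33879104 -0.0009579 ] [-7.67375894e-04 -6.96315491e-04 -9.99999463e-01] 0.6017383587638719 [ 1.00550169 -0.64333325  0.54293318]
3 [[0.0002,0.0001,0.0064,0.01,0.02,0.0,0.4],[0.0002,0.0001,0.0064,0.01,0.02,0.0,0.4],[0.0002,0.0001,0.0064,0.01,0.02,0.0,0.4]]
```

>>> carry_out --pt "0 0 0.0065 0 0 0 0.4" --pt "0 0 0.0065 0 0 0 0.4" --pt "0 0 0.0045 0 0 0 0.4" --pt "0 0 0 0 0 0 0.4" --pt "0 0 0 0 0 0 0.6" --pt "0 0 0 0 0 0 0.75" --pt "0 0 0 0 0 0 0.9" --pt "0 0 0 0 0 0 0.9"

```text
time_s: 18.58
ee_pos: [0.4357, 0.2763, -0.0052]
tcp_rot: [[0.941, 0.339, 0.002], [0.339, -0.941, 0.0], [0.002, 0.0, -1.0]]
force: [0.5, -0.3, -1.4]
width: 0.363
```

```bash
python3 - <<'E'
from h import *
p=np.load("p.npy")
s=monitor.get_obs();print(s["time_s"],s["ee_pos"],s["tcp_rot"][:,0],s["width"],s["force"])
P=s["ee_pos"]+[0,0,.15]
T=L2W(p,[165,-6,60]);print(T)
plan(T+[0,0,.03],Rl(p,0),8,.9,start=(P,s["tcp_rot"]))
E
```

```text
18.575 [ 0.4356962   0.27633878 -0.00516871] [0.94083796 0.33884977 0.00218196] 0.3628833804081218 [ 0.53249331 -0.28609448 -1.4210894 ]
[0.63730155 0.03555099 0.1162903 ]
8 [[0.0135,0.0369,-0.0001,-0.42,1.51,3.82,0.9],[0.0159,0.0359,0.0005,-0.42,1.51,3.82,0.9],[0.0183,0.0347,0.0012,-0.42,1.51,3.82,0.9],[0.0205,0.0334,0.002,-0.42,1.51,3.82,0.9],[0.0226,0.032,0.0028,-0.42,1.51,3.82,0.9],[0.0246,0.0304,0.0036,-0.42,1.51,3.82,0.9],[0.0265,0.0286,0.0045,-0.42,1.51,3.82,0.9],[0.0282,0.0268,0.0055,-0.42,1.51,3.82,0.9]]
```

>>> carry_out --pt "0 0 -0.04 0 0 0 0.9" --pt "0 0 -0.055 0 0 0 0.9" --pt "0 0 -0.05 0 0 0 0.9" --pt "0.0135 0.037 0 -0.4 1.5 3.8 0.9" --pt "0.016 0.036 0.0005 -0.4 1.5 3.8 0.9" --pt "0.018 0.035 0.001 -0.4 1.5 3.8 0.9" --pt "0.02 0.033 0.002 -0.4 1.5 3.8 0.9" --pt "0.022 0.032 0.003 -0.4 1.5 3.8 0.9" --pt "0.025 0.03 0.0035 -0.4 1.5 3.8 0.9" --pt "0.0265 0.0285 0.0045 -0.4 1.5 3.8 0.9" --pt "0.028 0.027 0.0055 -0.4 1.5 3.8 0.9" --pt "0 0 0 0 0 0 0.9"

```text
time_s: 20.08
ee_pos: [0.6393, 0.0267, 0.1452]
tcp_rot: [[0.955, -0.201, 0.216], [-0.197, -0.98, -0.042], [0.22, -0.003, -0.975]]
force: [-0.1, 0.9, -0.2]
width: 0.366
```

```bash
cat >> h.py <<'E'
def bottle_in_tool(c,zax):
    "find dropper tip row of held bottle; returns tool y of tip and lateral"
    s=monitor.get_obs();g=c["img"].astype(int).sum(2)
    # black cap/bulb: dark connected blob in centre columns above row 260
    m=(g<130).astype(np.uint8);m[:,:200]=0;m[:,310:]=0
    n,l,st,ce=cv2.connectedComponentsWithStats(m[:250]);
    k=max(range(1,n),key=lambda k:st[k,4]*(st[k,1]>60)); v,u=np.where(l==k)
    r=v.min();uu=u[v<r+12].mean();uv=np.array([uu,r])
    f=lambda q:proj(c,s["ee_pos"]+s["tcp_rot"]@np.array([q[0],q[1],zax])/1e3)-uv
    print("tip px",uv,"rows",v.max(),"cols",u.min(),u.max(),"tool xy",least_squares(f,[0,-50]).x)
E
python3 - <<'E'
from h import *
p=np.load("p.npy");where(p)
c=cam("wrist","l2.png",s=1.5)
bottle_in_tool(c,-21.7); c5=dict(np.load("w5.npz"))
plan(L2W(p,[165,-6,20]),Rl(p,0),6,.9)
E
```

```text
t 20.075 lane [174.8 -14.3  87.5] axes [ 1.    -0.014  0.004] z [ 0.004 -0.    -1.   ] F [-0.1  0.9 -0.2] w 0.366
tip px [252.43005181 176.        ] rows 249 cols 210 295 tool xy [  1.39891115 -37.69326134]
6 [[-0.0015,-0.0012,0.0112,-0.01,-0.02,-0.12,0.9],[-0.0015,-0.0012,0.0112,-0.01,-0.02,-0.12,0.9],[-0.0015,-0.0012,0.0112,-0.01,-0.02,-0.12,0.9],[-0.0015,-0.0012,0.0112,-0.01,-0.02,-0.12,0.9],[-0.0014,-0.0012,0.0112,-0.01,-0.02,-0.12,0.9],[-0.0014,-0.0012,0.0112,-0.01,-0.02,-0.12,0.9]]
```

```bash
python3 - <<'E'
from h import *
for f in("w5.png","l2.png"):
    im=cv2.resize(cv2.imread("pics/"+f),(512,384),interpolation=cv2.INTER_AREA).sum(2)
    print(f)
    for r in range(132,250,6): print(r,im[r,222:286:4])
E
```

```text
w5.png
132 [415 411 704 419 520 418 701 695 696 695 696 697 699 699 699 699]
138 [421 420 624 694 697 699 698 696 697 697 698 697 700 701 701 701]
144 [426 423 706 703 702 704 708 714 714 708 705 703 703 704 704 705]
150 [410 408 664 689 243 125 131 136 138 146 136 698 692 695 696 699]
156 [437 434 550 727 109 126 123 129 131 133 137 419 712 713 713 711]
162 [417 416 674 645 117 119 124 127 130 130 134 120 704 702 702 702]
168 [412 410 689 663 115 117 121 125 126 126 132 119 706 701 700 701]
174 [336 351 594 608 117 118 120 120 123 125 128 112 656 654 662 662]
180 [696 698 696 701 114 120 119 120 123 125 127 127 696 695 696 695]
186 [702 702 702 723 108 112 113 119 118 123 125 163 707 704 705 705]
192 [701 704 704 720 110 111 115 117 117 122 123 201 705 704 705 704]
198 [701 702 516 111 119 114 118 113 117 128 134 134 122 500 705 704]
204 [698 259 120 118 118 119 119 117 122 121 127 128 130 133 426 707]
210 [705 282 114 113 116 115 116 113 113 113 121 121 119 118 436 712]
216 [700 331 112 110 105 105 103 103 105 109 105 109 112 117 432 708]
222 [702 372 109 102 104 102 100 102  99  9
[... 1013 characters left out ...]

192 [703 704 704 710 236 121 122 122 122 119 125 109 714 702 701 701]
198 [708 709 437 124 131 140 137 121 120 121 132 127 129 210 714 705]
204 [715 695 133 139 131 130 129 130 123 123 128 129 126 130 279 713]
210 [705 690 118 116 113 113 109 114 113 111 112 114 111 114 331 716]
216 [712 698 110 106 106 107 101 104 104 101 103 107 108 110 329 710]
222 [703 698 106 103  98  99  97  95 100 100  99 100 102 103 353 708]
228 [425 413 102 101  96  92  89  93  93  92  92  98  94  98 248 413]
234 [411 416  93 102  92  85  88  87  88  85  90  87  92  91 384 410]
240 [351 111 116 119 100  95  79  79  84  81  84  95 128 141 126 313]
246 [111 113 116 120 123 125 135 145 151 161 174 165 151 149 140 130]
```

>>> carry_out --pt "-0.0015 -0.001 0.011 0 0 -0.2 0.9" --pt "-0.0015 -0.001 0.011 0 0 -0.2 0.9" --pt "-0.0015 -0.001 0.011 0 0 -0.2 0.9" --pt "-0.0015 -0.001 0.011 0 0 -0.2 0.9" --pt "-0.0015 -0.001 0.01 0 0 0 0.9" --pt "-0.001 -0.001 0.01 0 0 0 0.9" --pt "0 0 0 0 0 0 0.9" --pt "0 0 0 0 0 0 0.9"

```text
time_s: 21.12
ee_pos: [0.6427, 0.0368, 0.0741]
tcp_rot: [[0.961, -0.181, 0.211], [-0.176, -0.984, -0.039], [0.214, -0.0, -0.977]]
force: [0.1, 0.2, -0.9]
width: 0.363
```

```bash
python3 - <<'E'
from h import *
p=np.load("p.npy");where(p)
plan(L2W(p,[165,-6,-4]),Rl(p,0),4,.9)
E
```

```text
t 21.125 lane [160.8  -3.8  17.7] axes [ 1.     0.008 -0.002] z [-0.002  0.002 -1.   ] F [ 0.1  0.2 -0.9] w 0.363
4 [[0.0011,0.0006,0.0054,-0.03,0.03,0.11,0.9],[0.0011,0.0006,0.0054,-0.03,0.03,0.11,0.9],[0.0011,0.0006,0.0054,-0.03,0.03,0.11,0.9],[0.0011,0.0006,0.0054,-0.03,0.03,0.11,0.9]]
```

>>> carry_out --pt "0.001 0.0006 0.0055 0 0 0.1 0.9" --pt "0.001 0.0006 0.0055 0 0 0.1 0.9" --pt "0.001 0.0006 0.0045 0 0 0.1 0.9" --pt "0.001 0.0004 0.002 0 0 0.1 0.9" --pt "0 0 0.001 0 0 0 0.9" --pt "0 0 0 0 0 0 0.9"

```text
time_s: 21.88
ee_pos: [0.6514, 0.0325, 0.0568]
tcp_rot: [[0.959, -0.188, 0.213], [-0.184, -0.982, -0.039], [0.216, -0.002, -0.976]]
force: [-0.2, 0.1, -0.8]
width: 0.364
```

```bash
python3 - <<'E'
from h import *
p=np.load("p.npy");where(p)
E
```

```text
t 21.875 lane [166.2  -6.3  -1.2] axes [ 1. -0. -0.] z [-0.     0.002 -1.   ] F [-0.2  0.1 -0.8] w 0.364
```

>>> carry_out --pt "-0.0005 0 0.0015 0 0 0 0.9" --pt "0 0 0.001 0 0 0 0.9" --pt "0 0 0.001 0 0 0 0.9" --pt "0 0 0.0005 0 0 0 0.9" --pt "0 0 0 0 0 0 0.9"

```text
time_s: 22.5
ee_pos: [0.6519, 0.0326, 0.0529]
tcp_rot: [[0.959, -0.188, 0.213], [-0.184, -0.982, -0.039], [0.217, -0.002, -0.976]]
force: [0.6, 0.8, -1.0]
width: 0.364
```

```bash
python3 - <<'E'
from h import *
p=np.load("p.npy");where(p)
E
```

```text
t 22.5 lane [165.8  -6.2  -5.1] axes [ 1. -0.  0.] z [ 0.     0.002 -1.   ] F [ 0.6  0.8 -1. ] w 0.364
```

>>> carry_out --pt "0 0 0 0 0 0 0.6" --pt "0 0 0 0 0 0 0.48" --pt "0 0 -0.004 0 0 0 0.46" --pt "0 0 -0.02 0 0 0 0.46" --pt "0 0 -0.03 0 0 0 0.4" --pt "0 0 -0.04 0 0 0 0.3" --pt "0 0 -0.03 0 0 0 0" --pt "0 0 -0.02 0 0 0 0" --pt "0 0 0 0 0 0 0" --pt "0 0 0 0 0 0 0"

```text
time_s: 23.75
ee_pos: [0.6204, 0.0383, 0.1994]
tcp_rot: [[0.958, -0.188, 0.215], [-0.184, -0.982, -0.039], [0.219, -0.002, -0.976]]
force: [-0.3, -0.3, -0.5]
width: 1.001
```

```bash
cat >> h.py <<'E'
def queue(p):
    "amber extents in lane coords"
    c=cam("wrist");im=c["img"].astype(int);r,g,b=im[...,0],im[...,1],im[...,2]
    m=((r>40)&(r>1.8*g)&(r>2.2*b)).astype(np.uint8);o,R=lane(p);cc=R.T@(-np.array(c["R"]).T@c["t"]-o)
    v,u=np.where(m); d=(R.T@np.array(c["R"]).T@np.c_[(u-c["cx"])/c["fx"],(v-c["cy"])/c["fy"],np.ones(len(u))].T).T
    q=(cc+d*((.0165-cc[2])/d[:,2])[:,None])*1000; q=q[(abs(q[:,1]+20)<70)&(q[:,0]>-20)&(q[:,0]<210)]
    for y in range(-50,40,10):
        x=np.sort(q[abs(q[:,1]-y)<2.5][:,0]); x=x.round(0)
        if len(x): 
            w=np.unique(x);br=np.where(np.diff(w)>2)[0];print(y,[(w[i],w[j]) for i,j in zip(np.r_[0,br+1],np.r_[br,len(w)-1])])
    return c
E
python3 - <<'E'
from h import *
p=np.load("p.npy");where(p);queue(p)
plan(np.array([.436,-.215,.14]),Rdown(3),8,0)
E
```

```text
t 23.75 lane [166.3  -6.5 144.9] axes [ 1.    -0.     0.002] z [ 0.002  0.002 -1.   ] F [-0.3 -0.3 -0.5] w 1.001
-50 [(np.float64(-0.0), np.float64(30.0)), (np.float64(36.0), np.float64(47.0)), (np.float64(51.0), np.float64(63.0)), (np.float64(74.0), np.float64(81.0)), (np.float64(88.0), np.float64(95.0))]
-40 [(np.float64(2.0), np.float64(31.0)), (np.float64(59.0), np.float64(64.0)), (np.float64(87.0), np.float64(95.0))]
-30 [(np.float64(2.0), np.float64(31.0)), (np.float64(87.0), np.float64(94.0))]
-20 [(np.float64(2.0), np.float64(31.0)), (np.float64(87.0), np.float64(93.0))]
-10 [(np.float64(1.0), np.float64(31.0)), (np.float64(35.0), np.float64(63.0)), (np.float64(71.0), np.float64(94.0))]
0 [(np.float64(5.0), np.float64(30.0)), (np.float64(39.0), np.float64(52.0)), (np.float64(56.0), np.float64(60.0)), (np.float64(76.0), np.float64(82.0))]
8 [[-0.0179,0.0354,0.0035,0.18,-1.57,-1.72,0],[-0.0189,0.0349,0.0039,0.18,-1.57,-1.72,0],[-0.0198,0.0343,0.0043,0.18,-1.57,-1.72,0],[-0.0207,0.0337,0.0048,0.18,-1.57,-1.72,0],[-0.0215,0.0331,0.0053,0.18,-1.57,-1.72,0],[-0.0224,0.0325,0.0058,0.18,-1.57,-1.72,0],[-0.0232,0.0318,0.0063,0.18,-1.57,-1.72,0],[-0.024,0.0311,0.0068,0.18,-1.57,-1.72,0]]
```

>>> carry_out --pt "-0.018 0.035 0.003 0.2 -1.5 -1.7 0" --pt "-0.019 0.035 0.004 0.2 -1.5 -1.7 0" --pt "-0.02 0.034 0.004 0.2 -1.5 -1.7 0" --pt "-0.02 0.034 0.004 0.2 -1.5 -1.7 0" --pt "-0.021 0.033 0.005 0.2 -1.5 -1.7 0" --pt "-0.022 0.032 0.005 0.2 -1.5 -1.7 0" --pt "-0.022 0.032 0.005 0.2 -1.5 -1.7 0" --pt "-0.02 0.028 0.005 0 -1.2 -1.5 0" --pt "0 0 0 0 0 0 0" --pt "0 0 0 0 0 0 0"

```text
time_s: 25.05
ee_pos: [0.4325, -0.2156, 0.132]
tcp_rot: [[0.999, 0.053, -0.006], [0.053, -0.999, 0.01], [-0.005, -0.011, -1.0]]
force: [-0.1, -0.2, -0.1]
width: 0.996
```

```bash
python3 - <<'E'
from h import *
c=cam("wrist","r1.png",s=1.5);np.savez("r1.npz",**c);s=monitor.get_obs();print(s["time_s"],s["ee_pos"],s["tcp_rot"][:,0],s["tcp_rot"][:,2])
for o in bench(c):print(o)
E
```

```text
25.1 [ 0.43252589 -0.21545591  0.13205897] [ 0.99852552  0.05403357 -0.00521186] [-0.00576893  0.0101588  -0.99993176]
([247, 170, 30, 61, 1513], ((440.6800842285156, -232.57705688476562), (23.989124298095703, 52.56805419921875), 1.8052185773849487))
```

View pics/r1.png

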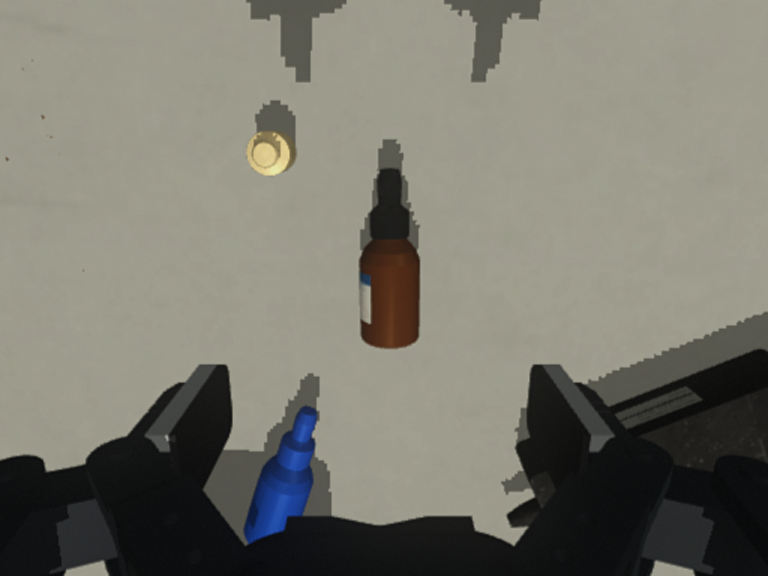

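The amber right bottle runs from (389,170) to (390,348). The blue look-alike is at (290,470), so I'll check clearance to it.

```bash
python3 -W ignore - <<'E'
from h import *
c=dict(np.load("r1.npz"))
t,d,h=bfit(c,(389,169),(390.5,348),(360,300),(420,300))
G=t-d*(.094-.044);print(G,"blue tip",ray(c,308/1.5,410/1.5,.0165),"blue body",ray(c,275/1.5,510/1.5,.0165))
plan(np.array([*G,.075]),Rdown(h-90),3,.3)
E
```

```text
tip [ 0.43446077 -0.1609687 ] base33 [ 0.44052961 -0.25359035] base16 [ 0.44123332 -0.26076164] len 0.09282026350005758 0.10002249417031517 head 93.7488279057453 mid off -0.10591211642298096 width 0.033318679502144975
[ 0.43772991 -0.21086171] blue tip [ 0.39477142 -0.30319092  0.0165    ] blue body [ 0.37502653 -0.37530233  0.0165    ]
3 [[0.0019,-0.0012,0.019,-0.2,0.1,-0.22,0.3],[0.0019,-0.0013,0.019,-0.2,0.1,-0.22,0.3],[0.0019,-0.0014,0.019,-0.2,0.1,-0.22,0.3]]
```

>>> carry_out --pt "0.002 -0.001 0.018 -0.2 0.1 -0.2 0.3" --pt "0.002 -0.001 0.018 -0.2 0.1 -0.2 0.3" --pt "0.001 -0.001 0.017 -0.2 0.1 -0.2 0.3" --pt "0 0 0 0 0 0 0.35" --pt "0 0 0 0 0 0 0.4"

```text
time_s: 25.72
ee_pos: [0.4403, -0.208, 0.0788]
tcp_rot: [[0.998, 0.07, 0.003], [0.07, -0.998, -0.001], [0.003, 0.001, -1.0]]
force: [-0.7, -0.6, 0.5]
width: 0.603
```

```bash
python3 - <<'E'
from h import *
s=monitor.get_obs();print(s["time_s"],s["ee_pos"],s["tcp_rot"][:,0],s["tcp_rot"][:,2],s["width"])
plan(np.array([.4377,-.2107,-.002]),Rdown(3.7),6,.4)
E
```

```text
25.725 [ 0.44032585 -0.20797516  0.07878788] [0.99751859 0.07034341 0.00290939] [ 2.97380310e-03 -8.11011934e-04 -9.99995249e-01] 0.603273958291724
6 [[-0.0005,0.0004,0.0135,0.01,-0.03,0.06,0.4],[-0.0005,0.0004,0.0135,0.01,-0.03,0.06,0.4],[-0.0005,0.0004,0.0135,0.01,-0.03,0.06,0.4],[-0.0005,0.0004,0.0135,0.01,-0.03,0.06,0.4],[-0.0005,0.0004,0.0135,0.01,-0.03,0.06,0.4],[-0.0005,0.0004,0.0135,0.01,-0.03,0.06,0.4]]
```

>>> carry_out --pt "-0.001 0.001 0.013 0 0 0 0.4" --pt "-0.0008 0.0008 0.013 0 0 0 0.4" --pt "-0.0005 0.0005 0.013 0 0 0 0.4" --pt "0 0 0.013 0 0 0 0.4" --pt "0 0 0.013 0 0 0 0.4" --pt "0 0 0.01 0 0 0 0.4" --pt "0 0 0.002 0 0 0 0.4" --pt "0 0 0 0 0 0 0.4"

```text
time_s: 26.72
ee_pos: [0.4387, -0.211, -0.0031]
tcp_rot: [[0.998, 0.07, 0.004], [0.07, -0.998, -0.001], [0.004, 0.001, -1.0]]
force: [-0.4, -0.1, -0.0]
width: 0.6
```

```bash
python3 - <<'E'
from h import *
s=monitor.get_obs();print(s["time_s"],s["ee_pos"],s["tcp_rot"][:,0],s["tcp_rot"][:,2],s["width"],s["force"])
plan(np.array([.4377,-.2107,-.0055]),Rdown(3.7),1,.4)
E
```

```text
26.725 [ 0.4387466  -0.21102621 -0.00310455] [0.99753859 0.07003031 0.00353747] [ 0.00363354 -0.00124454 -0.99999262] 0.599930374722871 [-0.40980238 -0.13752326 -0.03690105]
1 [[-0.001,-0.0004,0.0024,0.09,-0.2,0.32,0.4]]
```

>>> carry_out --pt "-0.001 -0.0004 0.0024 0 -0.2 0.3 0.4" --pt "0 0 0 0 0 0 0.5" --pt "0 0 0 0 0 0 0.6" --pt "0 0 0 0 0 0 0.75" --pt "0 0 0 0 0 0 0.9" --pt "0 0 0 0 0 0 0.9"

```text
time_s: 27.48
ee_pos: [0.4386, -0.2114, -0.0043]
tcp_rot: [[0.998, 0.065, 0.002], [0.065, -0.998, -0.003], [0.002, 0.003, -1.0]]
force: [-0.8, 0.4, -1.4]
width: 0.363
```

```bash
python3 - <<'E'
from h import *
p=np.load("p.npy")
s=monitor.get_obs();print(s["time_s"],s["ee_pos"],s["tcp_rot"][:,0],s["width"],s["force"])
P=s["ee_pos"]+[0,0,.15]
plan(L2W(p,[162,-4,80]),Rl(p,0),8,.9,start=(P,s["tcp_rot"]))
E
```

```text
27.475 [ 0.43862517 -0.21136435 -0.0042583 ] [0.99791169 0.06456645 0.0018551 ] 0.3627322663135009 [-0.77489303  0.39393723 -1.38485709]
8 [[0.026,-0.0297,0.0013,-0.18,1.54,1.81,0.9],[0.025,-0.0305,0.0019,-0.18,1.54,1.81,0.9],[0.0239,-0.0313,0.0024,-0.18,1.54,1.81,0.9],[0.0229,-0.032,0.003,-0.18,1.54,1.81,0.9],[0.0217,-0.0327,0.0035,-0.18,1.54,1.81,0.9],[0.0206,-0.0334,0.0039,-0.18,1.54,1.81,0.9],[0.0194,-0.0341,0.0044,-0.18,1.54,1.81,0.9],[0.0182,-0.0347,0.0048,-0.18,1.54,1.81,0.9]]
```

>>> carry_out --pt "0 0 -0.04 0 0 0 0.9" --pt "0 0 -0.055 0 0 0 0.9" --pt "0 0 -0.05 0 0 0 0.9" --pt "0.026 -0.03 0.001 -0.2 1.5 1.8 0.9" --pt "0.025 -0.03 0.002 -0.2 1.5 1.8 0.9" --pt "0.024 -0.031 0.0025 -0.2 1.5 1.8 0.9" --pt "0.023 -0.032 0.003 -0.2 1.5 1.8 0.9" --pt "0.022 -0.033 0.0035 -0.2 1.5 1.8 0.9" --pt "0.02 -0.033 0.004 -0.2 1.5 1.8 0.9" --pt "0.019 -0.033 0.004 -0.2 1.5 1.8 0.9" --pt "0.016 -0.03 0.003 -0.1 1.5 1.5 0.9" --pt "0 0 0 0 0 0 0.9"

```text
time_s: 28.98
ee_pos: [0.6322, 0.0404, 0.1347]
tcp_rot: [[0.958, -0.192, 0.213], [-0.187, -0.981, -0.043], [0.217, 0.001, -0.976]]
force: [-0.0, -0.7, -1.1]
width: 0.367
```

```bash
python3 - <<'E'
from h import *
p=np.load("p.npy");where(p)
c=cam("wrist","r2.png",s=1.5);im=c["img"].astype(int).sum(2)
for r in list(range(138,156,3))+[180,222]: print(r,im[r,222:286:4])
plan(L2W(p,[165,-6,20]),Rl(p,0),6,.9)
E
```

```text
t 28.975 lane [163.2  -2.2  79.2] axes [ 1.    -0.003  0.001] z [ 0.001 -0.002 -1.   ] F [-0.  -0.7 -1.1] w 0.367
138 [467 722 723 725 725 725 724 723 724 725 724 725 726 726 726 725]
141 [462 691 723 724 726 726 726 726 728 728 727 727 727 727 728 729]
144 [467 670 729 729 730 715 432 269 266 337 709 733 732 732 732 732]
147 [456 725 723 724 735 142 155 157 167 162 165 715 728 728 729 729]
150 [457 720 720 720 620 139 141 147 150 157 161 336 721 723 721 722]
153 [460 721 725 726 353 142 143 151 152 156 167 178 732 730 731 732]
180 [720 720 720 720 167 143 139 137 140 140 147 131 725 723 723 723]
222 [735 750 125 124 120 115 117 112 115 114 117 118 123 125 643 738]
6 [[0.0004,0.0004,0.0099,0.02,-0.0,-0.04,0.9],[0.0004,0.0004,0.0099,0.02,-0.0,-0.04,0.9],[0.0004,0.0004,0.0099,0.02,-0.0,-0.04,0.9],[0.0004,0.0004,0.0099,0.02,-0.0,-0.04,0.9],[0.0004,0.0004,0.0099,0.02,-0.0,-0.04,0.9],[0.0004,0.0005,0.0099,0.02,-0.0,-0.04,0.9]]
```

>>> carry_out --pt "0.0004 0.0007 0.01 0 0 0 0.9" --pt "0.0004 0.0007 0.01 0 0 0 0.9" --pt "0.0004 0.0006 0.01 0 0 0 0.9" --pt "0.0003 0.0006 0.01 0 0 0 0.9" --pt "0 0.0006 0.01 0 0 0 0.9" --pt "0 0.0006 0.008 0 0 0 0.9" --pt "0 0 0 0 0 0 0.9" --pt "0 0 0 0 0 0 0.9"

```text
time_s: 30.02
ee_pos: [0.6434, 0.0289, 0.0726]
tcp_rot: [[0.958, -0.196, 0.208], [-0.191, -0.981, -0.044], [0.213, 0.003, -0.977]]
force: [0.9, -0.9, -0.5]
width: 0.366
```

```bash
python3 - <<'E'
from h import *
p=np.load("p.npy");where(p)
plan(L2W(p,[165,-6.8,-3]),Rl(p,0),4,.9)
E
```

```text
t 30.025 lane [162.6 -11.4  15.8] axes [ 1.    -0.007 -0.004] z [-0.004 -0.004 -1.   ] F [ 0.9 -0.9 -0.5] w 0.366
4 [[0.0006,-0.0012,0.0047,0.06,0.05,-0.1,0.9],[0.0006,-0.0012,0.0047,0.06,0.05,-0.1,0.9],[0.0006,-0.0012,0.0047,0.06,0.05,-0.1,0.9],[0.0006,-0.0011,0.0047,0.06,0.05,-0.1,0.9]]
```

>>> carry_out --pt "0.0008 -0.002 0 0 0 -0.1 0.9" --pt "0.0008 -0.002 0 0 0 -0.1 0.9" --pt "0 0 0 0 0 0 0.9" --pt "0 0 0.004 0 0 0 0.9" --pt "0 0 0.004 0 0 0 0.9" --pt "0 0 0.004 0 0 0 0.9" --pt "0 0 0 0 0 0 0.9" --pt "0 0 0 0 0 0 0.9"

```text
time_s: 31.02
ee_pos: [0.6491, 0.0325, 0.0614]
tcp_rot: [[0.959, -0.192, 0.21], [-0.187, -0.981, -0.044], [0.214, 0.003, -0.977]]
force: [1.1, -0.5, 0.5]
width: 0.366
```

```bash
python3 - <<'E'
from h import *
p=np.load("p.npy");where(p)
plan(L2W(p,[165,-6.8,-4.3]),Rl(p,0),1,.9)
E
```

```text
t 31.025 lane [165.   -6.8   3.8] axes [ 1.    -0.003 -0.002] z [-0.002 -0.004 -1.   ] F [ 1.1 -0.5  0.5] w 0.366
1 [[0.0,-0.0001,0.0081,0.23,0.13,-0.17,0.9]]
```

>>> carry_out --pt "0 0 0.003 0.2 0.1 -0.1 0.9" --pt "0 0 0.0025 0 0 0 0.9" --pt "0 0 0.001 0 0 0 0.9" --pt "0 0 0.0005 0 0 0 0.9" --pt "0 0 0 0 0 0 0.9" --pt "0 0 0 0 0 0 0.9"

```text
time_s: 31.78
ee_pos: [0.6508, 0.0321, 0.0543]
tcp_rot: [[0.959, -0.189, 0.213], [-0.185, -0.982, -0.041], [0.217, 0.0, -0.976]]
force: [0.0, -0.7, -0.1]
width: 0.366
```

```bash
python3 - <<'E'
from h import *
p=np.load("p.npy");where(p)
E
```

```text
t 31.775 lane [165.2  -6.8  -3.5] axes [ 1.    -0.001  0.   ] z [ 0. -0. -1.] F [ 0.  -0.7 -0.1] w 0.366
```

>>> carry_out --pt "0 0 0.0008 0 0 0 0.9" --pt "0 0 0 0 0 0 0.9" --pt "0 0 0 0 0 0 0.6" --pt "0 0 0 0 0 0 0.48" --pt "0 0 -0.004 0 0 0 0.46" --pt "0 0 -0.02 0 0 0 0.46" --pt "0 0 -0.03 0 0 0 0.4" --pt "0 0 -0.04 0 0 0 0.3" --pt "0 0 -0.03 0 0 0 0" --pt "0 0 -0.02 0 0 0 0" --pt "0 0 0 0 0 0 0" --pt "0 0 0 0 0 0 0"

```text
time_s: 33.28
ee_pos: [0.6196, 0.0381, 0.2]
tcp_rot: [[0.958, -0.189, 0.215], [-0.185, -0.982, -0.041], [0.218, -0.0, -0.976]]
force: [-0.2, -0.0, -0.7]
width: 0.995
```

>>> carry_out --pt "-0.01 0 -0.01 0 0 0 0" --pt "-0.01 0 -0.01 0 0 0 0" --pt "0 0 0 0 0 0 0" --pt "0 0 0 0 0 0 0"

```text
time_s: 33.78
ee_pos: [0.593, 0.0431, 0.2133]
tcp_rot: [[0.959, -0.189, 0.21], [-0.185, -0.982, -0.041], [0.214, 0.0, -0.977]]
force: [0.4, 0.2, 0.4]
width: 0.999
```

```bash
python3 - <<'E'
from h import *
p=np.load("p.npy");where(p);c=queue(p)
t=cam("scene")["img"]
im=np.zeros((400,800,3),np.uint8);im[:384,:512]=c["img"];im[:300,515:800]=cv2.resize(t[120:280,160:312],(285,300),interpolation=cv2.INTER_CUBIC)
cv2.imwrite("pics/f.png",im[:,:,::-1])
E
```

```text
t 33.775 lane [142.1  -6.9 164.4] axes [ 1.    -0.001 -0.003] z [-0.003 -0.001 -1.   ] F [0.4 0.2 0.4] w 0.999
-50 [(np.float64(4.0), np.float64(15.0)), (np.float64(19.0), np.float64(30.0)), (np.float64(40.0), np.float64(48.0)), (np.float64(53.0), np.float64(63.0)), (np.float64(78.0), np.float64(80.0)), (np.float64(87.0), np.float64(97.0)), (np.float64(111.0), np.float64(112.0)), (np.float64(123.0), np.float64(127.0))]
-40 [(np.float64(4.0), np.float64(30.0)), (np.float64(58.0), np.float64(62.0)), (np.float64(88.0), np.float64(96.0)), (np.float64(111.0), np.float64(115.0)), (np.float64(128.0), np.float64(128.0))]
-30 [(np.float64(4.0), np.float64(31.0)), (np.float64(89.0), np.float64(97.0)), (np.float64(110.0), np.float64(114.0))]
-20 [(np.float64(4.0), np.float64(31.0)), (np.float64(89.0), np.float64(97.0)), (np.float64(110.0), np.float64(115.0))]
-10 [(np.float64(5.0), np.float64(31.0)), (np.float64(37.0), np.float64(64.0)), (np.float64(73.0), np.float64(97.0)), (np.float64(107.0), np.float64(128.0))]
0 [(np.float64(10.0), np.float64(18.0)), (np.float64(24.0), np.float64(27.0)), (np.float64(42.0), np.float64(51.0)), (np.float64(57.0), np.float64(60.0)), (np.float64(77.0), np.float64(83.0)), (np.float64(91.0), np.float64(93.0))]
```

View pics/f.png

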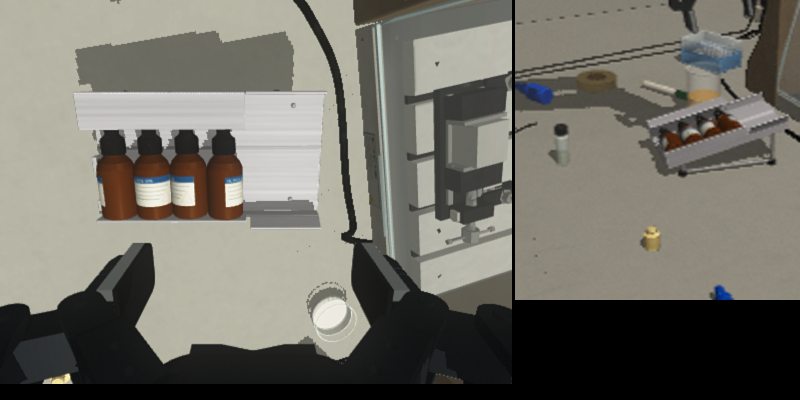

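All four bottles lie in line, square, with their droppers under the lip. The bystanders in view stand where they were, so I'm handing in.

```bash
python3 -c "
from rig import robot
robot.hand_in()"
```

```text
the job is handed in; nothing more can be done
```

All four dropper bottles now lie in line in the rack, and I handed the job in after about 34 s of robot time, of the 70 s allowed. I eased the wrong-way bottle uphill out from under the lip, lifted it, turned it round and let it roll down behind the front one. The left and then the right amber bench bottle followed.

- **Queue:** the last wrist picture shows all four side by side and square in the trough, droppers under the lip. The measured spacing fits the queue places at about 33 mm each, to within the few millimetres the picture resolves. It was taken about 1.5 s after the last release; I did not take a second one to confirm nothing was still moving.
- **Other things on the bench:** the last pictures show nothing disturbed among the vial, weight, jar, marker, beaker and blue look-alikes. I judged this by eye only and did not measure them.
- **Forces:** every force reading I took was below about 2 N.
- **What disagreed:** the stated fingertip position (25 mm ahead of the TCP) did not match the images, which put the tips about 10–20 mm behind the reported TCP, depending on the opening. My first close was therefore empty, above the bottle, and moved nothing. I corrected the height and the later grips were good.

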